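# Fit the sensor board in the gas monitor's card tray

### The arm

A 6-joint arm with a two-finger parallel gripper is mounted at the origin on the work surface. World frame = base frame: x ahead of the robot, y to its left, z up, the work surface at z = 0. Lengths are in m, angles in rad, forces in N, time in s.
With the tool pointing down it reaches from about 0.375 to 0.975 m from the base axis. Payload 3.8 kg.
Tool frame: the origin (TCP) lies at the centre of the arm's flange, where the gripper is bolted on; the fingertips stand 173 mm ahead of it and the grasp point (between the pads) lies 155 mm ahead of it; z points along the fingers, y is the line along which they close (so a half turn about z gives the same grasp; the last joint's range is limited). The gripper opens to 85 mm and grips with 20 to 120 N. Pads are 22 mm wide; open, the fingers measure 114 mm over their backs; the gripper's body (76 mm by 85 mm) begins 54 mm behind the grasp point. The pads swing forward as they close: fully open they stand 13 mm farther back than shut.
Start: joints at [-1.23, 0.264, 1.604, -0, 1.274, -0.037], TCP at [0.249, -0.627, 0.405] pointing down, gripper open.
Joint ranges: [-2.63, 2.63], [-0.94, 2.18], [0.31, 2.57], [-1.31, 4.45], [0, 2.66], [-2.55, 2.55]. Speed limits (rad/s): [2.57, 2.57, 3.14, 3.14, 3.14, 3.14].

### API

Orientations are given as [roll, pitch, yaw] about the fixed x, y, z axes, in that order (R = Rz(yaw) Ry(pitch) Rx(roll)).
In Python, from rig import ctrl gives the robot as it stands. The module is installed in compiled form; this text tells all that it offers.
- The arm moves only by the tool servo_tool, never from a script. Its argument "series" is a list of rows, each a list of 7 numbers: the opening, from 0 (shut) to 1 (fully open), then the shift along the tool's x, y, z in mm, then the turn, a rotation vector about the tool's x, y, z in degrees. In form: [[hand, tx, ty, tz, rx, ry, rz], ...]. A call has 1 to 12 rows; each row shifts and turns the commanded pose from where the row before left it, along the tool's axes as they then stand; what a row does not reach is not made up. A row lasts 1/12 s, in which the tool goes at most 41.7 mm and 7.16 degrees, less where a joint would pass 70% of its speed; a pose out of reach is approached as far as the arm can. A call is refused whole if a number of a shift passes 41.7 or a number of a turn 7.16, either way. A call with a gripper value outside its range is refused whole. The fingers move at their own pace and stop on an object; "newtons" is the grip in N (left out, the last holds). Time passes only in rows, so rows that do not move let the fingers close. It gives the time, the measured TCP pose, the force, the opening and the grip force at its end, in the units of the state.
- ctrl.read_state(): the state, without advancing time (a new reading comes with each control period).
- ctrl.read_camera(name): name is "side" or "top"; returns the picture (400x640x3 uint8, blue, green, red); there is no depth.
- ctrl.camera_model(name): a dict with "fx", "fy", "cx", "cy" (pixels), "rvec" (rotation vector, rad) and "tvec" (3), from world to camera coordinates, as OpenCV has them. Camera axes: x right, y down, z forward; pixel columns grow to the right and rows downward; lengths in m; the calibration is good to about 2 mm. A picture is of the moment at which its call begins. camera_model takes no time and is no camera call.
- ctrl.sign_off(): hands the job in; it is judged then, once.
The state is a dict: "time": time; "qpos": joint angles; "dq": joint speeds; "joint_efforts": joint torques, N m; "eef_pos": TCP position; "ee_rot": TCP orientation; "contact_force": force on the tool from outside, world axes, zero at the start; "moment": the same for the moment, N m; "gripper_width": finger opening in m; "grip_force": force on a finger pad.
Only numpy, scipy, OpenCV 4.12 (cv2) and the standard library are available. Lean on these libraries where they do the work, as an engineer would, in place of code of your own. Each camera call takes 0.05 s, during which the arm holds its last target. There are 200 camera calls.

### The job

Fit the green sensor board into the gas monitor's card tray: slide it in along the two white card guides, sensor side to the left, until it meets the connector, then swing both levers in to drive it fully home against its stops and leave them closed, touching nothing. Go by feel, since the depth of the stops is not known: the connector is delicate, so neither the board nor the levers may be forced. Leave the blue board and everything else where they are.

Things in the scene. Friction and masses are not known exactly. Their poses are not given: they have to be found in the camera images.
- rack: Gas monitor's card tray: grey base, white guide along each side, blue panel (65 mm high) at the far end; fixed, but its place and yaw differ. Origin on the table midway between the two lever pivots; x = the way a card slides in, y left, z up. Cards slide on the base's top, 20 mm above the table, from x = -110 mm on.
- guide_left (a point): Mouth of the left card guide: at x = 30, y = 61.5, z = 20 mm in the tray, on the guide's inner face (61.5 mm off the centre line). The guide runs on to x = 120. From x = 32 a lip covers the card's edge (underside 31 mm, top 35 mm above the table, inner edge 53.5 mm off the centre line). Before it the wall flares out to 66 mm at x = 7.
- guide_right (a point): Mouth of the right card guide, mirror image (y = -61.5 mm).
- backplane: Connector at the tray's far end; same origin and axes as rack. A black sprung contact strip (60 mm wide, z 21 to 32) stands 8 mm proud of a brass stop on either side (y = +-42). The strip moves back from 2 N on, 1 N more per mm, 10 N at the stops. Delicate: the card must never press on strip and stops with more than 40 N in all.
- home (a point): Where a fully home card's origin would lie in an average tray (x = 63, y = 0, z = 20 mm of rack). The true depth of strip and stops differs by up to 6 mm either way and is not measured: feel for it. The card meets the strip 8 mm before the stops.
- board: Green sensor board to fit: 110 x 120 x 6 mm, about 160 g, flat on a 3 mm mat. Origin at the centre of its underside; x to its leading (connector) edge at x = 55, y to the sensor's side. Its trailing end (x = -55 to -43) is only 100 mm wide, the leading 8 mm 112 mm. Nothing but the pull plate rises more than 20 mm above the underside.
- board_handle (a point): Grip point on the green board's yellow pull plate: on its centre line, 42 mm above the card's underside, at x = 0, y = 0 of the board. The plate is 12 mm thick (along x), 40 mm wide (along y) and reaches from 6 to 57 mm above the underside.
- board_sensor (a point): Top centre of the white round sensor (26 mm wide) on the green board: x 22, y 34 mm in the board, 20 mm above its underside.
- lever_left (a joint): Angle (rad) of the left (+y, red) lever: 0 = fully open (bar points to the tray's -x, 20 degrees outward), grows as it swings in; at 1.92 the bar lies square across behind the card; hinge limit 2.35. With the card on the stops of an average tray it reads about 1.92, up to 0.22 more or less in others. It stays where it is left.
- lever_right (a joint): The same for the right (-y, orange) lever, a mirror image: 0 = open, grows as it swings in, about 1.92 (+-0.22) with the card on the stops.
- lever_left_pivot (a point): Left lever's upright pivot, 20.5 mm above the table at x = 0, y = 74 mm of the tray. Bar 64 mm long, 21.5 to 32.5 mm above the table; a roller on it 28 mm from the pivot drives the card's trailing edge in. Moving it takes about 5 N at the peg, 8 to 11 N driving the springs; on the stops it climbs steeply (each N at the peg 1.8 N on the connector); 16 N seats the card well.
- lever_right_pivot (a point): Right lever's pivot, mirror image (y = -74 mm); the same behaviour. Neither lever may be pushed with more than 30 N.
- lever_left_peg (a point): Top of the upright finger peg on the left lever: 14 mm thick, from 22 to 64.5 mm above the table; point 60.5 mm above the table on its axis, 50.6 mm from the pivot. With the lever at 1.92 the peg is at x = -8, y = 24 mm of the tray, and it turns about the pivot (counter-clockwise from above as the lever closes).
- lever_right_peg (a point): The same on the right lever, mirror image (x = -8, y = -24 mm at 1.92; turns clockwise from above as the lever closes).
- old_board: A blue card of the same shape with a grey pull plate, not wanted; origin at the centre of its underside. Leave alone.
- amber_bottle: Amber bottle, blue cap, 66 mm wide, 150 high; origin under its centre. Leave alone.
- white_bottle: White bottle, 60 mm wide, 130 high; origin under its centre. Leave alone.
- clear_jar: Clear jar, blue cap, 60 mm wide, 100 high; origin under its centre. Leave alone.
- screwdriver: Screwdriver lying on the table; origin under it. Leave alone.
- parts_tray: Open blue tray 100 x 140 x 35 mm; origin under its centre. Leave alone.
- vial: Small amber vial, 24 mm wide, 50 high; origin under its centre. Leave alone.
Things that resemble listed ones, but are neither listed nor needed, are in the scene too. Of the things that look like the board, the smaller one is meant.

How it is judged:
By the outcome, as a careful person would: the job done as asked, in the order asked, and still so for the second after the job is handed in, with the robot touching nothing.
It also fails if it takes over 72 s, if anything falls off the work surface, if the arm or the gripper's body presses on something with over 40 N, if the wrist force passes 120 N, or if a joint passes its speed limit or range.

## Working session

There is one attempt and no reset: what is moved stays moved. The work goes in short steps, Python scripts to look and compute and a tool call to move; the robot and the scene stay as the last step left them, time stands still between calls to the robot, and variables do not carry over. Pictures are saved under pics/ and viewed, at most 10 in all, crops included, and the job is handed in when it is done.

Besides the shell and the picture viewer there is one more tool, called by a JSON object that holds its "method" and its "body", one argument or row to a line. servo_tool: Moves the arm, as the interface text tells. Its arguments: {"type":"object","properties":{"series":{"type":"array"},"newtons":{"type":"number"}},"required":["series"]}

```bash
mkdir -p pics
python3 - <<'E'
from rig import ctrl
import cv2
for n in("top","side"):
    cv2.imwrite(f"pics/{n}0.png",ctrl.read_camera(n)); print(n,ctrl.camera_model(n))
print(ctrl.read_state())
E
```

```text
top {'fx': 476.79022504517087, 'fy': 476.79022504517087, 'cx': 322.26018521917365, 'cy': 190.82164636335466, 'rvec': array([ 2.11809499, -2.14699471,  0.18052611]), 'tvec': array([-0.01959424,  0.45652391,  1.34859783])}
side {'fx': 432.0264124204271, 'fy': 432.0264124204271, 'cx': 317.52335020469184, 'cy': 199.3414597583424, 'rvec': array([ 2.27679041, -0.04620264,  0.01184556]), 'tvec': array([-0.43674378,  0.05802226,  1.15491036])}
{'time': 0.1, 'qpos': array([-1.22986732e+00,  2.64707571e-01,  1.60524535e+00,  1.68545466e-05,
        1.27369081e+00, -3.68928933e-02]), 'dq': array([ 0.00261636, -0.00131527, -0.00232181, -0.00093731, -0.00094164,
       -0.00055238]), 'joint_efforts': array([ 2.24060141e-04, -5.16708112e+01, -3.68589342e+01,  4.88470448e-06,
        6.30678929e-03, -1.31876308e-05]), 'eef_pos': array([ 0.24890873, -0.62710283,  0.40346183]), 'ee_rot': array([-3.13954357e+00, -9.17477679e-05,  3.77816854e-01]), 'contact_force': array([0.97017168, 0.10987775, 0.04681861]), 'moment': array([ 0.08853794,  0.03390539, -0.01528346]), 'grip_force': 0.0, 'gripper_width': 0.08541838219051834}
```

View pics/top0.png

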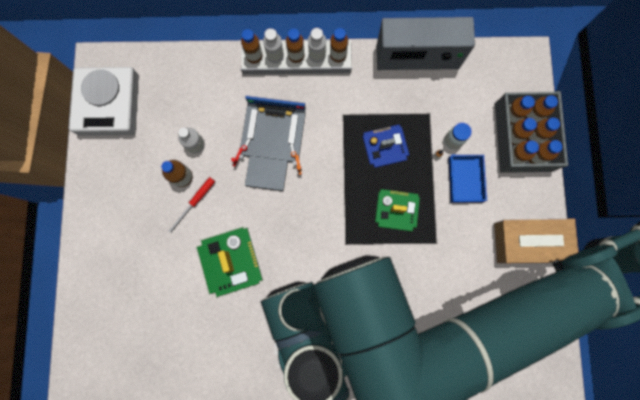

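View pics/side0.png

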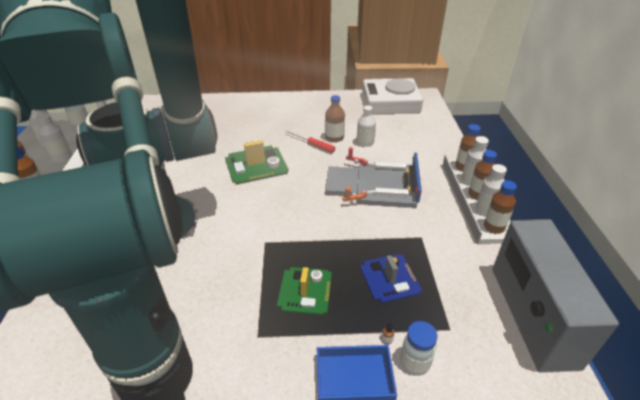

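The top view shows the tray at about (270,140), the small green board on the mat at (398,210), and the larger look-alike at (230,262). The side view has the board at (305,290) and the tray at (375,183). I'll zoom in on both.

```bash
cat > h.py <<'E'
import numpy as np, cv2
from rig import ctrl
def cam(n):
    m=ctrl.camera_model(n); K=np.array([[m['fx'],0,m['cx']],[0,m['fy'],m['cy']],[0,0,1]])
    return K,cv2.Rodrigues(np.array(m['rvec']))[0],np.array(m['tvec']).ravel()
def w(n,uv,z):
    K,R,t=cam(n); d=R.T@np.linalg.inv(K)@np.array([*uv,1.]); o=-R.T@t
    return o+d*(z-o[2])/d[2]
def proj(n,P):
    K,R,t=cam(n); P=np.atleast_2d(P).astype(float)
    return cv2.projectPoints(P,cv2.Rodrigues(R)[0],t,K,None)[0].reshape(-1,2)
def crop(img,x0,y0,wd,ht,s):
    return cv2.resize(img[y0:y0+ht,x0:x0+wd],None,fx=s,fy=s,interpolation=cv2.INTER_CUBIC)
E
python3 - <<'E'
from h import *
t=cv2.imread('pics/top0.png'); s=cv2.imread('pics/side0.png')
a=np.hstack([crop(t,220,85,100,75,4),crop(t,220,160-15,100,75,4)])
a=np.hstack([crop(t,225,88,90,110,5)[:, :450],cv2.resize(crop(t,365,180,65,60,5),(325,300))] if 0 else [crop(t,225,90,85,105,5),crop(t,365,180,65,105,5)])
cv2.imwrite('pics/c1.png',a)
b=np.hstack([crop(s,320,140,110,75,4),crop(s,265,255,80,75,4)])
cv2.imwrite('pics/c2.png',b)
for n in('top','side'):
  K,R,tt=cam(n);print(n,-R.T@tt, R[2])
print(w('top',(270,150),.02),w('top',(398,210),.009))
E
```

```text
top [ 0.22214118 -0.02506703  1.40625   ] [ 1.68718895e-01 -5.13070779e-04 -9.85664076e-01]
side [ 0.4104113  -0.85679141  0.79082281] [ 0.0240087   0.76030188 -0.64912605]
[0.5855693 0.1290137 0.02     ] [ 0.40081595 -0.24858714  0.009     ]
```

View pics/c1.png

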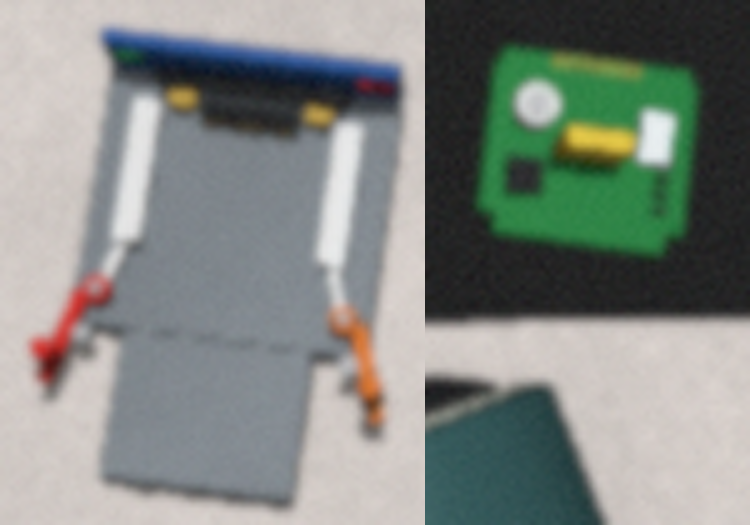

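View pics/c2.png

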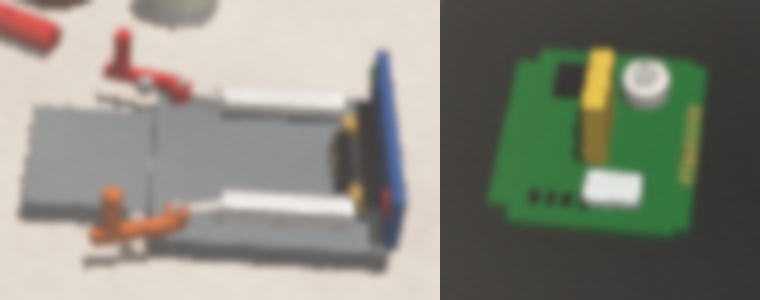

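Top crop: the board points up the picture (gold contacts leading), sensor to the left, yellow plate at crop (600,138). The tray's yaw is similar, its lips are white, and the pivots sit at (97,288) and (343,318). Next I'll fit both poses from these points.

```bash
cat > fit.py <<'E'
from h import *
from scipy.optimize import least_squares
def px(u,v,x0,y0,s): return ((u+.5)/s-.5+x0,(v+.5)/s-.5+y0)
T=lambda u,v:px(u,v,225,90,5); B=lambda u,v:px(u-425,v,365,180,5)
ST=lambda u,v:px(u,v,320,140,4); SB=lambda u,v:px(u-440,v,265,255,4)
board=[('top',(55,56,6),B(506,47)),('top',(55,-56,6),B(697,72)),('top',(-55,50,6),B(494,237)),('top',(-55,-50,6),B(665,255)),
('top',(22,34,20),B(539,100)),('top',(0,0,57),B(601,138)),
('side',(55,56,6),SB(706,68)),('side',(55,-56,6),SB(690,235)),('side',(-55,50,6),SB(521,63)),('side',(-55,-50,6),SB(490,204)),('side',(22,34,20),SB(646,76)),('side',(0,0,57),SB(599,77))]
tray=[('top',(120,53.5,35),T(160,97)),('top',(120,-53.5,35),T(337,123)),('top',(32,53.5,35),T(139,243)),('top',(32,-53.5,35),T(317,264)),
('top',(0,74,32.5),T(97,288)),('top',(0,-74,32.5),T(343,318)),
('side',(120,53.5,35),ST(346,108)),('side',(120,-53.5,35),ST(354,195)),('side',(32,53.5,35),ST(222,103)),('side',(32,-53.5,35),ST(220,193)),('side',(0,74,32.5),ST(180,90)),('side',(0,-74,32.5),ST(178,213))]
def fit(pts,z0,cams=('top','side')):
    pts=[p for p in pts if p[0] in cams]
    def f(p):
        c,s=np.cos(p[2]),np.sin(p[2]);r=[]
        for n,q,uv in pts:
            q=np.array(q)/1000; P=[p[0]+c*q[0]-s*q[1],p[1]+s*q[0]+c*q[1],z0+q[2]]
            r+=list(proj(n,P)[0]-uv)
        return np.array(r)
    o=least_squares(f,[.45,0,0],loss='soft_l1'); return o.x,f(o.x)
if __name__=='__main__':
    np.set_printoptions(precision=4,suppress=True)
    for nm,p,z in(('board',board,.003),('tray',tray,0)):
        for c in(('top',),('side',),('top','side')):
            x,r=fit(p,z,c); print(nm,c,x[:2],np.degrees(x[2]),r.round(1).reshape(-1,2).tolist())
E
python3 fit.py
```

```text
board ('top',) [ 0.4016 -0.2472] -8.523714847966051 [[-0.0, 0.1], [-0.7, 0.1], [0.1, -1.1], [-0.1, -0.1], [0.1, 0.6], [0.5, 0.2]]
board ('side',) [ 0.3997 -0.2498] -8.238953192877414 [[0.4, 0.1], [0.1, -1.0], [-0.4, -0.3], [-0.3, -0.0], [0.2, 0.5], [0.0, 0.5]]
board ('top', 'side') [ 0.4003 -0.2485] -8.29456571016126 [[0.4, 0.5], [-0.3, 0.4], [0.7, -0.6], [0.4, 0.3], [0.6, 1.1], [1.0, 0.7], [0.6, -0.3], [0.3, -1.5], [-0.1, -0.7], [0.0, -0.5], [0.5, 0.0], [0.3, 0.1]]
tray ('top',) [0.5809 0.1318] -8.145787218471478 [[0.2, 0.6], [0.0, -0.3], [-0.1, -0.5], [-0.1, -0.3], [-0.1, 0.2], [0.1, 0.4]]
tray ('side',) [0.5769 0.1272] -7.313008792283123 [[-0.8, 0.1], [-0.3, 1.2], [0.2, -0.1], [1.2, 0.0], [-0.1, -0.7], [-0.0, -0.2]]
tray ('top', 'side') [0.5791 0.1307] -7.7546700752477475 [[0.2, 1.3], [0.1, 0.2], [0.2, 0.2], [0.2, 0.2], [0.3, 0.9], [0.5, 0.8], [-0.1, -0.5], [0.1, 0.5], [0.9, -0.8], [1.6, -0.8], [0.6, -1.4], [0.4, -1.0]]
```

```bash
cat > plan.py <<'E'
# plan.py x y z yawdeg n hand : rows to reach TCP pose with tool pointing down
import sys; from h import *
def state(): 
    s=ctrl.read_state(); return s,np.array(s['eef_pos']),np.degrees(s['ee_rot'][2])
def rows(p,yaw,tp,tyaw,n,hand):
    d=(np.array(tp)-p)/n; dy=((tyaw-yaw+180)%360-180)/n; out=[]
    for i in range(n):
        a=np.radians(yaw+dy*i); c,s=np.cos(a),np.sin(a)
        out.append([hand,round(c*d[0]+s*d[1],4)*1000,round(s*d[0]-c*d[1],4)*1000,round(-d[2]*1000,1),0,0,round(-dy,2)])
    return [[round(v,2) for v in r] for r in out]
TR=(0.5795,0.1308,-7.9)
def tw(x,y,tr=TR):
    a=np.radians(tr[2]); x/=1000;y/=1000
    return tr[0]+np.cos(a)*x-np.sin(a)*y, tr[1]+np.sin(a)*x+np.cos(a)*y
if __name__=='__main__':
    x,y,z,yaw=map(float,sys.argv[1:5]); s,p,cy=state()
    print(p,cy); print(rows(p,cy,(x,y,z),yaw,int(sys.argv[5]),float(sys.argv[6])))
E
python3 plan.py .4003 -.2485 .32 81.7 12 0.6
python3 -c "
from h import *
print('white',w('top',(187,131),.13),'white side',w('side',(367,110),.13),'amber',w('top',(172,165),.15))"
```

```text
[ 0.24890873 -0.62710283  0.40346183] 21.64731114354737
[[0.6, np.float64(23.4), np.float64(-24.7), np.float64(7.0), 0, 0, np.float64(-5.0)], [0.6, np.float64(25.4), np.float64(-22.5), np.float64(7.0), 0, 0, np.float64(-5.0)], [0.6, np.float64(27.3), np.float64(-20.2), np.float64(7.0), 0, 0, np.float64(-5.0)], [0.6, np.float64(29.0), np.float64(-17.8), np.float64(7.0), 0, 0, np.float64(-5.0)], [0.6, np.float64(30.4), np.float64(-15.2), np.float64(7.0), 0, 0, np.float64(-5.0)], [0.6, np.float64(31.6), np.float64(-12.5), np.float64(7.0), 0, 0, np.float64(-5.0)], [0.6, np.float64(32.6), np.float64(-9.7), np.float64(7.0), 0, 0, np.float64(-5.0)], [0.6, np.float64(33.3), np.float64(-6.8), np.float64(7.0), 0, 0, np.float64(-5.0)], [0.6, np.float64(33.8), np.float64(-3.9), np.float64(7.0), 0, 0, np.float64(-5.0)], [0.6, np.float64(34.0), np.float64(-0.9), np.float64(7.0), 0, 0, np.float64(-5.0)], [0.6, np.float64(33.9), np.float64(2.1), np.float64(7.0), 0, 0, np.float64(-5.0)], [0.6, np.float64(33.6), np.float64(5.0), np.float64(7.0), 0, 0, np.float64(-5.0)]]
white [0.61425685 0.34755731 0.13      ] white side [0.60431734 0.33728098 0.13      ] amber [0.51345386 0.37894896 0.15      ]
```

{"method": "servo_tool", "body": {
  "series": [
    [0.6,23.4,-24.7,7,0,0,-5],
    [0.6,25.4,-22.5,7,0,0,-5],
    [0.6,27.3,-20.2,7,0,0,-5],
    [0.6,29,-17.8,7,0,0,-5],
    [0.6,30.4,-15.2,7,0,0,-5],
    [0.6,31.6,-12.5,7,0,0,-5],
    [0.6,32.6,-9.7,7,0,0,-5],
    [0.6,33.3,-6.8,7,0,0,-5],
    [0.6,33.8,-3.9,7,0,0,-5],
    [0.6,34,-0.9,7,0,0,-5],
    [0.6,33.9,2.1,7,0,0,-5],
    [0.6,33.6,5,7,0,0,-5]
  ],
  "newtons": 40
}}

```text
time: 1.1
eef_pos: [0.4006, -0.247, 0.3201]
ee_rot: [-3.141, -0.0, 1.429]
contact_force: [1.4, 0.5, -0.7]
gripper_width: 0.051
grip_force: 0.0
```

```bash
sed -i 's/return \[\[round(v,2) for v in r\]/return [[round(float(v),2) for v in r]/' plan.py; python3 plan.py .4003 -.2485 .202 81.7 6 0.6; python3 -c "
from h import *
cv2.imwrite('pics/side1.png',crop(ctrl.read_camera('side'),200,180,200,150,4))"
```

```text
[ 0.40058218 -0.2469944   0.32006545] 81.87495359934088
[[0.6, -0.3, -0.0, 19.7, 0.0, 0.0, 0.03], [0.6, -0.3, -0.0, 19.7, 0.0, 0.0, 0.03], [0.6, -0.3, -0.0, 19.7, 0.0, 0.0, 0.03], [0.6, -0.3, -0.0, 19.7, 0.0, 0.0, 0.03], [0.6, -0.3, -0.0, 19.7, 0.0, 0.0, 0.03], [0.6, -0.3, -0.0, 19.7, 0.0, 0.0, 0.03]]
```

View pics/side1.png

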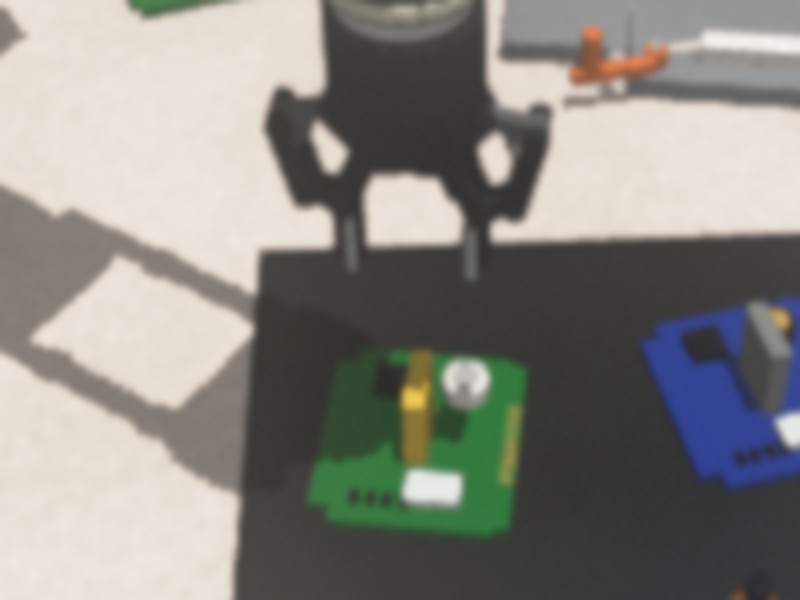

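The fingers straddle the plate line at crop columns 350 and 475, with the plate at 415. I'll go down and grip.

{"method": "servo_tool", "body": {
  "series": [
    [0.6,-0.3,0,20,0,0,0],
    [0.6,-0.3,0,20,0,0,0],
    [0.6,-0.3,0,20,0,0,0],
    [0.6,-0.3,0,20,0,0,0],
    [0.6,-0.3,0,20,0,0,0],
    [0.6,0,0,20,0,0,0],
    [0,0,0,0,0,0,0],
    [0,0,0,0,0,0,0],
    [0,0,0,0,0,0,0],
    [0,0,0,0,0,0,0],
    [0,0,0,0,0,0,0]
  ],
  "newtons": 50
}}

```text
time: 2.07
eef_pos: [0.4009, -0.2506, 0.2019]
ee_rot: [3.139, 0.001, 1.425]
contact_force: [0.1, 0.2, -1.4]
gripper_width: 0.011
grip_force: 49.5
```

Run:
```python
from plan import *
s,p,y=state(); print(p,y)
x,yy=tw(-56,-2); print(x,yy)
p2=p.copy();p2[2]=.33
print(rows(p,y,p2,y,4,0)); print(rows(p2,y,(x,yy,.27),82.1,12,0))
```

```text
[ 0.400872   -0.25062467  0.20191938] 81.63852407673679
0.5237565809665804 0.13651587565160359
[[0.0, 0.0, 0.0, -32.0, 0.0, 0.0, -0.0], [0.0, 0.0, 0.0, -32.0, 0.0, 0.0, -0.0], [0.0, 0.0, 0.0, -32.0, 0.0, 0.0, -0.0], [0.0, 0.0, 0.0, -32.0, 0.0, 0.0, -0.0]]
[[0.0, 33.4, 5.4, 5.0, 0.0, 0.0, -0.04], [0.0, 33.4, 5.5, 5.0, 0.0, 0.0, -0.04], [0.0, 33.4, 5.5, 5.0, 0.0, 0.0, -0.04], [0.0, 33.4, 5.5, 5.0, 0.0, 0.0, -0.04], [0.0, 33.4, 5.5, 5.0, 0.0, 0.0, -0.04], [0.0, 33.4, 5.6, 5.0, 0.0, 0.0, -0.04], [0.0, 33.4, 5.6, 5.0, 0.0, 0.0, -0.04], [0.0, 33.4, 5.6, 5.0, 0.0, 0.0, -0.04], [0.0, 33.4, 5.6, 5.0, 0.0, 0.0, -0.04], [0.0, 33.4, 5.6, 5.0, 0.0, 0.0, -0.04], [0.0, 33.4, 5.7, 5.0, 0.0, 0.0, -0.04], [0.0, 33.4, 5.7, 5.0, 0.0, 0.0, -0.04]]
```

{"method": "servo_tool", "body": {
  "series": [
    [0,0,0,-20,0,0,0],
    [0,0,0,-36,0,0,0],
    [0,0,0,-36,0,0,0],
    [0,0,0,-36,0,0,0],
    [0,0,0,0,0,0,0]
  ]
}}

```text
time: 2.48
eef_pos: [0.403, -0.252, 0.3378]
ee_rot: [3.127, 0.007, 1.425]
contact_force: [0.9, -2.3, -0.9]
gripper_width: 0.0113
grip_force: 49.7
```

{"method": "servo_tool", "body": {
  "series": [
    [0,20,3,5,0,0,0],
    [0,36,5.8,5,0,0,0],
    [0,36,5.8,5,0,0,0],
    [0,36,5.8,5,0,0,-0.1],
    [0,36,5.8,5,0,0,-0.1],
    [0,36,5.8,5,0,0,-0.1],
    [0,36,5.8,5,0,0,-0.1],
    [0,36,5.8,5,0,0,0],
    [0,36,5.8,5,0,0,0],
    [0,36,5.8,5,0,0,0],
    [0,36,5.8,5,0,0,0],
    [0,20,5.8,5,0,0,0]
  ]
}}

```text
time: 3.48
eef_pos: [0.5235, 0.1397, 0.269]
ee_rot: [3.14, -0.002, 1.434]
contact_force: [0.9, 0.3, -2.0]
gripper_width: 0.0111
grip_force: 49.6
```

{"method": "servo_tool", "body": {
  "series": [
    [0,0,0,0,0,0,0],
    [0,0,0,0,0,0,0],
    [0,0,0,0,0,0,0]
  ]
}}

```text
time: 3.73
eef_pos: [0.5227, 0.1361, 0.2686]
ee_rot: [-3.141, 0.001, 1.433]
contact_force: [0.2, -0.8, -1.9]
gripper_width: 0.0112
grip_force: 49.5
```

Run:
```python
from plan import *
s,p,y=state(); print(p,y,s['contact_force'],s['moment'])
t=ctrl.read_camera('top'); v=ctrl.read_camera('side')
cv2.imwrite('pics/top2.png',t); cv2.imwrite('pics/side2.png',v)
cv2.imwrite('pics/c3.png',np.hstack([crop(t,210,80,100,130,4),crop(v,310,110,100,130,4)]))
```

```text
[0.52269832 0.13607437 0.26856662] 82.07750451812609 [ 0.23219391 -0.83257652 -1.86681767] [-0.05010058  0.03295054  0.04491747]
```

View pics/c3.png

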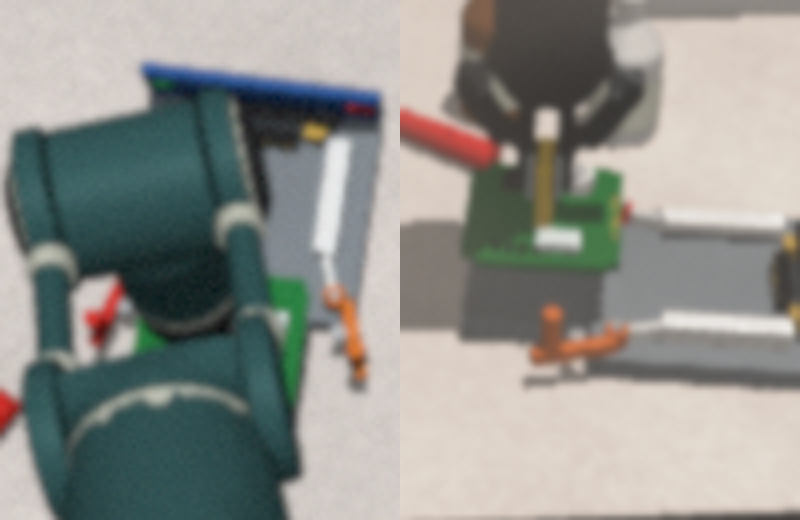

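Run:
```python
from fit import *; from plan import state
np.set_printoptions(precision=4,suppress=True)
s,p,y=state(); zt=p[2]-.1989+.006
for n,pts in(('top',[px(307,283,210,80,4)]),('side',[px(219,264,310,110,4),px(66,262,310,110,4)])):
    for nm,tr in((n,fit(tray,0,(n,))[0]),('both',fit(tray,0)[0])):
        a=tr[2];R=np.array([[np.cos(a),np.sin(a)],[-np.sin(a),np.cos(a)]])
        for q in pts:
            P=w(n,q,zt)[:2]; print(n,nm,(R@(P-tr[:2]))*1000,'tcp',(R@(p[:2]-tr[:2]))*1000)
```

```text
top top [ -3.7343 -57.1708] tcp [-58.1118  -4.7277]
top both [ -2.4048 -55.8371] tcp [-56.4231  -3.0241]
side side [ -2.1755 -53.8279] tcp [-54.7963   1.1931]
side side [-106.0661  -60.0327] tcp [-54.7963   1.1931]
side both [ -3.3797 -57.6377] tcp [-56.4231  -3.0241]
side both [-107.2194  -64.6432] tcp [-56.4231  -3.0241]
```

{"method": "servo_tool", "body": {
  "series": [
    [0,0,0,15,0,0,0],
    [0,0,0,15,0,0,0],
    [0,0,0,10,0,0,0],
    [0,0,0,4,0,0,0],
    [0,0,0,2,0,0,0],
    [0,0,0,0,0,0,0]
  ]
}}

```text
time: 4.33
eef_pos: [0.523, 0.1358, 0.2225]
ee_rot: [-3.141, 0.0, 1.431]
contact_force: [0.7, -0.8, -1.1]
gripper_width: 0.0114
grip_force: 49.5
```

{"method": "servo_tool", "body": {
  "series": [
    [0,0,0,1,0,0,0],
    [0,0,0,1,0,0,0],
    [0,0,0,0,0,0,0]
  ]
}}

```text
time: 4.58
eef_pos: [0.5234, 0.1364, 0.2212]
ee_rot: [3.141, -0.0, 1.432]
contact_force: [0.1, -0.6, -1.4]
gripper_width: 0.0115
grip_force: 49.5
```

{"method": "servo_tool", "body": {
  "series": [
    [0,0,0,1,0,0,0],
    [0,0,0,0.7,0,0,0],
    [0,0,0,0,0,0,0]
  ]
}}

```text
time: 4.83
eef_pos: [0.523, 0.1364, 0.219]
ee_rot: [-3.142, 0.0, 1.432]
contact_force: [-0.6, -0.2, -2.3]
gripper_width: 0.0111
grip_force: 49.5
```

{"method": "servo_tool", "body": {
  "series": [
    [0,0,0,0.5,0,0,0],
    [0,0,4,0,0,0,0],
    [0,0,5,0,0,0,0],
    [0,0,5,0,0,0,0],
    [0,0,5,0,0,0,0],
    [0,0,4,0,0,0,0],
    [0,0,0,0,0,0,0]
  ]
}}

```text
time: 5.42
eef_pos: [0.5472, 0.133, 0.2188]
ee_rot: [3.14, -0.0, 1.432]
contact_force: [1.6, 0.8, 2.3]
gripper_width: 0.0115
grip_force: 50.1
```

{"method": "servo_tool", "body": {
  "series": [
    [0,0,3,0,0,0,0],
    [0,0,3,0,0,0,0],
    [0,0,2,0,0,0,0],
    [0,0,0,0,0,0,0]
  ]
}}

```text
time: 5.75
eef_pos: [0.5541, 0.132, 0.2187]
ee_rot: [3.142, -0.0, 1.432]
contact_force: [-2.6, 0.1, 3.5]
gripper_width: 0.0112
grip_force: 50.4
```

{"method": "servo_tool", "body": {
  "series": [
    [0,0,2,0,0,0,0],
    [0,0,2,0,0,0,0],
    [0,0,2,0,0,0,0],
    [0,0,1,0,0,0,0],
    [0,0,0,0,0,0,0]
  ]
}}

```text
time: 6.17
eef_pos: [0.5606, 0.1311, 0.2188]
ee_rot: [-3.141, 0.0, 1.432]
contact_force: [-3.7, 0.4, 5.5]
gripper_width: 0.0112
grip_force: 50.7
```

{"method": "servo_tool", "body": {
  "series": [
    [0,0,2,0,0,0,0],
    [0,0,2,0,0,0,0],
    [0,0,2,0,0,0,0],
    [0,0,2,0,0,0,0],
    [0,0,0,0,0,0,0]
  ]
}}

```text
time: 6.58
eef_pos: [0.5686, 0.13, 0.2188]
ee_rot: [-3.141, 0.0, 1.432]
contact_force: [-3.4, 1.1, 5.2]
gripper_width: 0.011
grip_force: 50.6
```

{"method": "servo_tool", "body": {
  "series": [
    [0,0,3,-0.4,0,0,0],
    [0,0,4,0,0,0,0],
    [0,0,4,0,0,0,0],
    [0,0,4,0,0,0,0],
    [0,0,2,0,0,0,0],
    [0,0,0,0,0,0,0]
  ]
}}

```text
time: 7.08
eef_pos: [0.5864, 0.1274, 0.2188]
ee_rot: [3.14, -0.0, 1.432]
contact_force: [0.6, -0.2, 0.2]
gripper_width: 0.0113
grip_force: 49.9
```

Run:
```python
from plan import *
s,p,y=state(); a=np.radians(TR[2]);R=np.array([[np.cos(a),np.sin(a)],[-np.sin(a),np.cos(a)]])
print(R@(p[:2]-TR[:2])*1000, R@s['contact_force'][:2],s['contact_force'][2],s['moment'],y)
```

```text
[ 7.27833421 -2.41407196] [ 0.57246789 -0.1129147 ] 0.16325540147988915 [-0.06850995 -0.00208123 -0.00044764] 82.03391293085738
```

{"method": "servo_tool", "body": {
  "series": [
    [0,0,3,0,0,0,0],
    [0,0,4,0,0,0,0],
    [0,0,4,0,0,0,0],
    [0,0,4,0,0,0,0],
    [0,0,3,0,0,0,0],
    [0,0,0,0,0,0,0]
  ]
}}

```text
time: 7.58
eef_pos: [0.6043, 0.1249, 0.2188]
ee_rot: [3.14, -0.0, 1.432]
contact_force: [1.1, -0.5, 0.0]
gripper_width: 0.0112
grip_force: 49.8
```

{"method": "servo_tool", "body": {
  "series": [
    [0,0,3,0,0,0,0],
    [0,0,4,0,0,0,0],
    [0,0,4,0,0,0,0],
    [0,0,3,0,0,0,0],
    [0,0,2,0,0,0,0],
    [0,0,0,0,0,0,0]
  ]
}}

```text
time: 8.08
eef_pos: [0.6198, 0.1228, 0.2188]
ee_rot: [3.141, -0.0, 1.432]
contact_force: [0.4, 0.6, -0.8]
gripper_width: 0.0112
grip_force: 49.7
```

{"method": "servo_tool", "body": {
  "series": [
    [0,0,2,0,0,0,0],
    [0,0,2,0,0,0,0],
    [0,0,1,0,0,0,0],
    [0,0,1,0,0,0,0],
    [0,0,0,0,0,0,0]
  ]
}}

```text
time: 8.5
eef_pos: [0.6253, 0.122, 0.2188]
ee_rot: [3.141, -0.0, 1.432]
contact_force: [-0.7, 0.1, -1.7]
gripper_width: 0.0112
grip_force: 49.6
```

{"method": "servo_tool", "body": {
  "series": [
    [0,0,1,0,0,0,0],
    [0,0,1,0,0,0,0],
    [0,0,0,0,0,0,0],
    [0,0,0,0,0,0,0]
  ]
}}

```text
time: 8.83
eef_pos: [0.6272, 0.1217, 0.2188]
ee_rot: [3.141, 0.0, 1.432]
contact_force: [1.7, 0.1, -2.4]
gripper_width: 0.0108
grip_force: 49.6
```

{"method": "servo_tool", "body": {
  "series": [
    [0,0,1,0,0,0,0],
    [0,0,1,0,0,0,0],
    [0,0,0,0,0,0,0],
    [0,0,0,0,0,0,0]
  ]
}}

```text
time: 9.17
eef_pos: [0.6291, 0.1215, 0.2188]
ee_rot: [3.142, -0.0, 1.432]
contact_force: [0.5, 0.0, -2.0]
gripper_width: 0.0117
grip_force: 49.6
```

{"method": "servo_tool", "body": {
  "series": [
    [0,0,1,0,0,0,0],
    [0,0,1,0,0,0,0],
    [0,0,0,0,0,0,0],
    [0,0,0,0,0,0,0]
  ]
}}

```text
time: 9.5
eef_pos: [0.6311, 0.1212, 0.2189]
ee_rot: [3.141, -0.0, 1.432]
contact_force: [0.5, 0.3, -1.9]
gripper_width: 0.0112
grip_force: 49.5
```

{"method": "servo_tool", "body": {
  "series": [
    [0,0,1,0,0,0,0],
    [0,0,1,0,0,0,0],
    [0,0,0,0,0,0,0],
    [0,0,0,0,0,0,0]
  ]
}}

```text
time: 9.83
eef_pos: [0.6331, 0.1209, 0.2189]
ee_rot: [3.142, -0.0, 1.432]
contact_force: [-0.3, -0.1, -2.3]
gripper_width: 0.0111
grip_force: 49.5
```

{"method": "servo_tool", "body": {
  "series": [
    [0,0,1,0,0,0,0],
    [0,0,1,0,0,0,0],
    [0,0,0,0,0,0,0],
    [0,0,0,0,0,0,0]
  ]
}}

```text
time: 10.17
eef_pos: [0.6348, 0.1207, 0.2189]
ee_rot: [-3.141, 0.0, 1.432]
contact_force: [-1.3, 0.4, -0.6]
gripper_width: 0.0114
grip_force: 49.8
```

{"method": "servo_tool", "body": {
  "series": [
    [0,0,1,0,0,0,0],
    [0,0,0,0,0,0,0],
    [0,0,0,0,0,0,0]
  ]
}}

```text
time: 10.42
eef_pos: [0.6356, 0.1207, 0.2189]
ee_rot: [-3.14, 0.0, 1.432]
contact_force: [-3.9, 0.7, 2.0]
gripper_width: 0.0115
grip_force: 50.1
```

{"method": "servo_tool", "body": {
  "series": [
    [0,0,1,0,0,0,0],
    [0,0,0,0,0,0,0],
    [0,0,0,0,0,0,0]
  ]
}}

```text
time: 10.67
eef_pos: [0.6365, 0.1205, 0.2189]
ee_rot: [-3.14, 0.0, 1.432]
contact_force: [-4.2, 1.0, 2.8]
gripper_width: 0.0114
grip_force: 50.2
```

{"method": "servo_tool", "body": {
  "series": [
    [0,0,1,0,0,0,0],
    [0,0,0,0,0,0,0],
    [0,0,0,0,0,0,0]
  ]
}}

```text
time: 10.92
eef_pos: [0.6373, 0.1204, 0.2189]
ee_rot: [-3.139, 0.0, 1.432]
contact_force: [-6.1, 1.5, 4.0]
gripper_width: 0.0112
grip_force: 50.3
```

{"method": "servo_tool", "body": {
  "series": [
    [0.4,0,0,0,0,0,0],
    [0.4,0,0,0,0,0,0],
    [0.4,0,0,0,0,0,0],
    [0.4,0,0,0,0,0,0],
    [0.4,0,0,-15,0,0,0],
    [0.4,0,0,-30,0,0,0],
    [0.4,0,0,-35,0,0,0],
    [0.2,0,0,-35,0,0,0],
    [0,0,0,-10,0,0,0],
    [0,0,0,0,0,0,0]
  ]
}}

```text
time: 11.75
eef_pos: [0.64, 0.1204, 0.3495]
ee_rot: [3.132, -0.003, 1.432]
contact_force: [0.3, 0.4, 0.7]
gripper_width: 0.0004
grip_force: 0.0
```

Run:
```python
from plan import *
t=ctrl.read_camera('top'); v=ctrl.read_camera('side')
cv2.imwrite('pics/top3.png',t)
cv2.imwrite('pics/c4.png',np.hstack([crop(t,210,80,90,120,4),crop(v,315,110,110,120,4)]))
s,p,y=state()
# left peg pushing poses
for th in (0,.48,.96,1.44,1.92):
    a=np.radians(160)+th; px_,py_=50.6*np.cos(a),74+50.6*np.sin(a); print(th,(px_,py_),tw(px_,py_))
```

```text
0 (np.float64(-47.54844661176696), np.float64(91.30621925227885)) (np.float64(0.5449523555242609), np.float64(0.22777494888121988))
0.48 (np.float64(-50.16688238873662), np.float64(67.39364613461647)) (np.float64(0.5390721173515536), np.float64(0.20444920863449034))
0.96 (np.float64(-41.44709332918278), np.float64(44.97417607436418)) (np.float64(0.5446277170476588), np.float64(0.18104402393019242))
1.44 (np.float64(-23.359840305151906), np.float64(29.114836962334635)) (np.float64(0.5603635326672449), np.float64(0.1628492041780748))
1.92 (np.float64(0.0069738339735484775), np.float64(23.400000480576686)) (np.float64(0.5827231100918677), np.float64(0.15397696340034756))
```

View pics/c4.png

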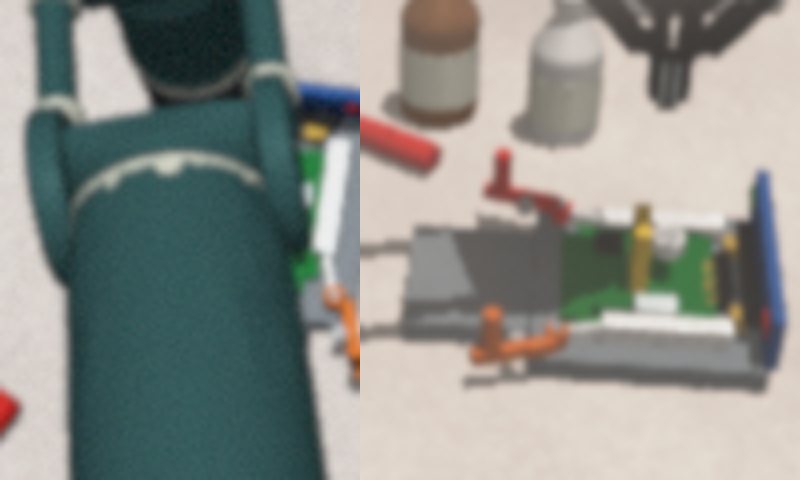

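The board sits between the guides, both levers are still open, and nothing else has shifted. Next is the left lever.

```bash
cat > lev.py <<'E'
from plan import *
def pose(side,th,off):   # TCP pose with tool's -x face 'off' mm behind the peg axis (side=+1 left, -1 right)
    a=np.radians(150.9)+th; r=np.array([np.cos(a),np.sin(a)]); t=np.array([-r[1],r[0]])
    q=np.array([0,74])+50.6*r-off*t; ang=np.degrees(a)+90; q[1]*=side; ang*=side
    yaw=ang+TR[2]+(180 if side>0 else 0)   # left: -x pushes; right: +x pushes
    return tw(*q),(yaw+180)%360-180
def report(side):
    s,p,y=state(); f=np.array(s['contact_force']); ang=np.radians(y+(180 if side>0 else 0))
    print('p',p.round(4),'yaw',round(y,1),'th',round(np.radians((y-pose(side,0,0)[1]+180)%360-180)*side,3),'push',round(-(f[0]*np.cos(ang)+f[1]*np.sin(ang)),1),'f',f.round(1)); return p,y
E
python3 - <<'E'
from lev import *
p,y=report(1); (x,yy),ya=pose(1,0,25); print(x,yy,ya)
print(rows(p,y,(x,yy,.345),ya,6,0)); print(pose(-1,0,25),pose(-1,1.92,25))
E
```

```text
p [0.638  0.1202 0.3438] yaw 82.0 th 0.507 push 0.1 f [-0.4  0.2  0.2]
0.5643053151771571 0.2545154282023108 53.0
[[0.0, 20.5, -15.3, -0.2, 0.0, 0.0, 4.84], [0.0, 19.1, -16.9, -0.2, 0.0, 0.0, 4.84], [0.0, 17.6, -18.5, -0.2, 0.0, 0.0, 4.84], [0.0, 16.0, -19.9, -0.2, 0.0, 0.0, 4.84], [0.0, 14.3, -21.2, -0.2, 0.0, 0.0, 4.84], [0.0, 12.4, -22.3, -0.2, 0.0, 0.0, 4.84]]
((np.float64(0.5311941335037986), np.float64(0.01589600144382347)), np.float64(111.19999999999999)) ((np.float64(0.5432818004536534), np.float64(0.10757123219504348)), np.float64(1.192103334882006))
```

{"method": "servo_tool", "body": {
  "series": [
    [0,20.5,-15.3,0,0,0,4.84],
    [0,19.1,-16.9,0,0,0,4.84],
    [0,17.6,-18.5,0,0,0,4.84],
    [0,16,-19.9,0,0,0,4.84],
    [0,14.3,-21.2,0,0,0,4.84],
    [0,12.4,-22.3,0,0,0,4.84],
    [0,0,0,0,0,0,0],
    [0,0,0,0,0,0,0]
  ]
}}

```text
time: 12.52
eef_pos: [0.5628, 0.2553, 0.3408]
ee_rot: [-3.139, 0.004, 0.929]
contact_force: [0.1, 0.0, 0.1]
gripper_width: -0.0002
grip_force: 0.0
```

{"method": "servo_tool", "body": {
  "series": [
    [0,0,0,30,0,0,0],
    [0,0,0,35,0,0,0],
    [0,0,0,35,0,0,0],
    [0,0,0,20,0,0,0],
    [0,0,0,10,0,0,0],
    [0,0,0,0,0,0,0]
  ]
}}

```text
time: 13.02
eef_pos: [0.5627, 0.2529, 0.2093]
ee_rot: [-3.138, 0.007, 0.925]
contact_force: [-0.1, 0.8, 0.5]
gripper_width: 0.0001
grip_force: 0.0
```

Run:
```python
from lev import *
p,y=report(1)
for th in (.2,):
    (x,yy),ya=pose(1,th,18); print(rows(p,y,(x,yy,.213),ya,2,0))
t=np.radians(6);print(50.6*np.sin(t)+18*(1-np.cos(t)),18*np.sin(t)-50.6*(1-np.cos(t)))
v=ctrl.read_camera('side'); cv2.imwrite('pics/c5.png',crop(v,300,70,140,110,5))
```

```text
p [0.5627 0.2529 0.2093] yaw 53.0 th -0.0 push 0.6 f [-0.1  0.8  0.5]
[[0.0, -7.6, -1.2, -1.8, 0.0, 0.0, -5.74], [0.0, -7.4, -1.9, -1.8, 0.0, 0.0, -5.74]]
5.387746124714347 1.604320244452391
```

View pics/c5.png

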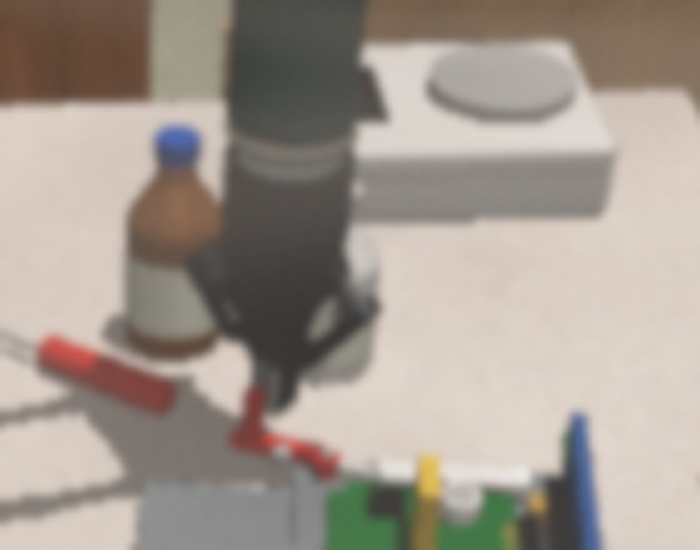

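The finger is just behind the red peg (crop 255,400). I'll start swinging the left lever.

{"method": "servo_tool", "body": {
  "series": [
    [0,-7.5,-1.2,-3.5,0,0,-5.7],
    [0,-7.4,-1.9,0,0,0,-5.7],
    [0,-5.4,-1.6,0,0,0,-6],
    [0,-5.4,-1.6,0,0,0,-6],
    [0,0,0,0,0,0,0]
  ]
}}

```text
time: 13.48
eef_pos: [0.5474, 0.2356, 0.22]
ee_rot: [3.138, -0.004, 1.336]
contact_force: [0.9, 2.6, -1.7]
gripper_width: -0.0002
grip_force: 0.9
```

Run:
```python
from lev import *
p,y=report(1); (x,yy),ya=pose(1,1.25,18); print(rows(p,y,(x,yy,p[2]),ya,1,0)); print(pose(1,.41,18),ctrl.read_state()['time'])
```

```text
p [0.5474 0.2356 0.22  ] yaw 76.6 th 0.411 push 2.8 f [ 0.9  2.6 -1.7]
[[0.0, -46.4, 1.2, -0.0, 0.0, 0.0, -48.07]]
((np.float64(0.5446754623557197), np.float64(0.23341955074237836)), np.float64(76.49126960036381)) 13.4833
```

{"method": "servo_tool", "body": {
  "series": [
    [0,-5.4,-1.6,3,0,0,-6],
    [0,-5.4,-1.6,2,0,0,-6],
    [0,-5.4,-1.6,0,0,0,-6],
    [0,-5.4,-1.6,0,0,0,-6],
    [0,-5.4,-1.6,0,0,0,-6],
    [0,-5.4,-1.6,0,0,0,-6],
    [0,-5.4,-1.6,0,0,0,-6],
    [0,-5.4,-1.6,0,0,0,-6],
    [0,0,0,0,0,0,0]
  ]
}}

```text
time: 14.23
eef_pos: [0.5407, 0.1923, 0.2152]
ee_rot: [3.137, 0.001, 2.171]
contact_force: [-1.3, 1.8, 0.8]
gripper_width: -0.0002
grip_force: 0.8
```

Run:
```python
from lev import *
p,y=report(1); (x,yy),ya=pose(1,1.25,18); print((x,yy),ya); print(rows(p,y,(x,yy,.213),ya,1,0))
```

```text
p [0.5407 0.1923 0.2152] yaw 124.4 th 1.246 push 2.3 f [-1.3  1.8  0.8]
(np.float64(0.5378038026331965), np.float64(0.1901634050521926)) 124.61972439135297
[[0.0, -0.1, -3.6, 2.2, 0.0, 0.0, -0.23]]
```

{"method": "servo_tool", "body": {
  "series": [
    [0,-3.6,-2.5,1,0,0,-4],
    [0,-3.6,-2.5,1,0,0,-4],
    [0,-3.6,-2.2,0,0,0,-4],
    [0,-1.8,-0.8,0,0,0,-2],
    [0,0,0,0,0,0,0],
    [0,0,0,0,0,0,0]
  ]
}}

```text
time: 14.73
eef_pos: [0.5419, 0.1778, 0.2117]
ee_rot: [3.14, 0.001, 2.412]
contact_force: [-1.0, 2.2, 0.7]
gripper_width: 0.0004
grip_force: 1.0
```

Run:
```python
from lev import *
p,y=report(1); (x,yy),ya=pose(1,1.49,18); print((x,yy),ya); print(rows(p,y,(x,yy,.213),ya,1,0))
```

```text
p [0.5419 0.1778 0.2117] yaw 138.2 th 1.487 push 2.3 f [-1.   2.2  0.7]
(np.float64(0.5426026371522603), np.float64(0.1782338457573049)) 138.37071147449274
[[0.0, -0.2, 0.8, -1.3, 0.0, 0.0, -0.2]]
```

{"method": "servo_tool", "body": {
  "series": [
    [0,-1.8,-0.6,0,0,0,-2],
    [0,-1.8,-0.6,0,0,0,-2],
    [0,0,0,0,0,0,0]
  ]
}}

```text
time: 14.98
eef_pos: [0.5434, 0.1745, 0.2112]
ee_rot: [3.14, 0.0, 2.483]
contact_force: [-1.8, 3.6, 3.0]
gripper_width: 0.0004
grip_force: 1.8
```

{"method": "servo_tool", "body": {
  "series": [
    [0,-1.8,-0.6,0,0,0,-2],
    [0,0,0,0,0,0,0]
  ]
}}

```text
time: 15.15
eef_pos: [0.5443, 0.1729, 0.211]
ee_rot: [3.141, 0.0, 2.518]
contact_force: [-1.5, 3.1, 2.8]
gripper_width: 0.0001
grip_force: 1.9
```

```bash
python3 -c "
from lev import *
report(1)"
```

```text
p [0.5443 0.1729 0.211 ] yaw 144.3 th 1.593 push 3.0 f [-1.5  3.1  2.8]
```

{"method": "servo_tool", "body": {
  "series": [
    [0,-1.8,-0.6,-1,0,0,-2],
    [0,-1.8,-0.6,-1,0,0,-2],
    [0,0,0,0,0,0,0]
  ]
}}

```text
time: 15.4
eef_pos: [0.5457, 0.1696, 0.2117]
ee_rot: [-3.14, -0.002, 2.588]
contact_force: [-2.0, 4.7, -0.8]
gripper_width: 0.0
grip_force: 2.2
```

{"method": "servo_tool", "body": {
  "series": [
    [0,-1.8,-0.6,0,0,0,-2],
    [0,0,0,0,0,0,0]
  ]
}}

```text
time: 15.57
eef_pos: [0.5469, 0.1681, 0.2117]
ee_rot: [-3.14, -0.002, 2.623]
contact_force: [-2.4, 3.9, -0.5]
gripper_width: -0.0003
grip_force: 2.2
```

```bash
python3 -c "
from lev import *
report(1)"
```

```text
p [0.5469 0.1681 0.2117] yaw 150.3 th 1.698 push 4.0 f [-2.4  3.9 -0.5]
```

{"method": "servo_tool", "body": {
  "series": [
    [0,-1.8,-0.6,0,0,0,-2],
    [0,0,0,0,0,0,0],
    [0,0,0,0,0,0,0]
  ]
}}

```text
time: 15.82
eef_pos: [0.548, 0.1668, 0.2117]
ee_rot: [-3.14, -0.002, 2.656]
contact_force: [-4.7, 4.9, -0.2]
gripper_width: -0.0004
grip_force: 2.6
```

```bash
python3 -c "
from lev import *
p,y=report(1); (x,yy),ya=pose(1,1.733,18); print((x,yy),ya); print(rows(p,y,(x,yy,.213),ya,1,0))"
```

```text
p [0.548  0.1668 0.2117] yaw 152.2 th 1.731 push 6.4 f [-4.7  4.9 -0.2]
(np.float64(0.5502087252181647), np.float64(0.16766835709199468)) 152.29358589617163
[[0.0, -1.5, 1.8, -1.3, 0.0, 0.0, -0.1]]
```

{"method": "servo_tool", "body": {
  "series": [
    [0,6,0,0,0,0,0],
    [0,10,0,-10,0,0,0],
    [0,0,0,-30,0,0,0],
    [0,0,0,-30,0,0,0],
    [0,0,0,0,0,0,0]
  ]
}}

```text
time: 16.23
eef_pos: [0.5374, 0.1745, 0.2889]
ee_rot: [3.135, 0.009, 2.658]
contact_force: [1.0, 0.4, 1.3]
gripper_width: -0.0002
grip_force: 0.0
```

Run:
```python
from lev import *
p,y=report(1); (x,yy),ya=pose(-1,0,27); print(x,yy,ya)
print(rows(p,y,(x,yy,p[2]),ya,7,0)); print(p[2]-.213)
```

```text
p [0.5374 0.1745 0.2889] yaw 152.3 th 1.733 push -0.7 f [1.  0.4 1.3]
0.5319173826439627 0.014031353841392452 111.19999999999999
[[0.0, -10.0, -20.7, -0.0, 0.0, 0.0, 5.87], [0.0, -12.0, -19.5, -0.0, 0.0, 0.0, 5.87], [0.0, -14.0, -18.2, -0.0, 0.0, 0.0, 5.87], [0.0, -15.8, -16.7, -0.0, 0.0, 0.0, 5.87], [0.0, -17.4, -15.0, -0.0, 0.0, 0.0, 5.87], [0.0, -18.8, -13.1, -0.0, 0.0, 0.0, 5.87], [0.0, -20.1, -11.1, -0.0, 0.0, 0.0, 5.87]]
0.07588494812790811
```

{"method": "servo_tool", "body": {
  "series": [
    [0,-10,-20.7,0,0,0,5.87],
    [0,-12,-19.5,0,0,0,5.87],
    [0,-14,-18.2,0,0,0,5.87],
    [0,-15.8,-16.7,0,0,0,5.87],
    [0,-17.4,-15,0,0,0,5.87],
    [0,-18.8,-13.1,0,0,0,5.87],
    [0,-20.1,-11.1,0,0,0,5.87],
    [0,0,0,0,0,0,0],
    [0,0,0,0,0,0,0]
  ]
}}

```text
time: 16.98
eef_pos: [0.5296, 0.0122, 0.2824]
ee_rot: [3.141, 0.001, 1.94]
contact_force: [-1.2, 0.5, -0.3]
gripper_width: -0.0001
grip_force: 0.0
```

Run:
```python
from lev import *
p,y=report(-1); (x,yy),ya=pose(-1,0,27); print(rows(p,y,(x,yy,.213),ya,3,0))
```

```text
p [0.5296 0.0122 0.2824] yaw 111.2 th 0.001 push -0.9 f [-1.2  0.5 -0.3]
[[0.0, 0.3, 0.9, 23.1, 0.0, 0.0, -0.01], [0.0, 0.3, 0.9, 23.1, 0.0, 0.0, -0.01], [0.0, 0.3, 0.9, 23.1, 0.0, 0.0, -0.01]]
```

{"method": "servo_tool", "body": {
  "series": [
    [0,0,1,20,0,0,0],
    [0,0,1,25,0,0,0],
    [0,0,1,16,0,0,0],
    [0,0,0,6,0,0,0],
    [0,0,0,0,0,0,0]
  ]
}}

```text
time: 17.4
eef_pos: [0.5314, 0.0153, 0.2134]
ee_rot: [-3.138, -0.001, 1.944]
contact_force: [-0.5, 0.1, -0.3]
gripper_width: 0.0003
grip_force: 0.0
```

{"method": "servo_tool", "body": {
  "series": [
    [0,7,-1.2,0,0,0,5],
    [0,7,-1.6,0,0,0,6],
    [0,5.4,-1.6,0,0,0,6],
    [0,5.4,-1.6,0,0,0,6],
    [0,0,0,0,0,0,0]
  ]
}}

```text
time: 17.82
eef_pos: [0.5204, 0.0375, 0.2163]
ee_rot: [-3.141, 0.001, 1.54]
contact_force: [-1.5, -2.6, 0.1]
gripper_width: 0.0004
grip_force: 1.2
```

Run:
```python
from lev import *
p,y=report(-1); (x,yy),ya=pose(-1,np.radians(23),18); print(rows(p,y,(x,yy,.213),ya,1,0))
```

```text
p [0.5204 0.0375 0.2163] yaw 88.2 th 0.401 push 2.7 f [-1.5 -2.6  0.1]
[[0.0, 3.5, -2.4, 3.3, 0.0, 0.0, 0.05]]
```

{"method": "servo_tool", "body": {
  "series": [
    [0,5.4,-2,2,0,0,6],
    [0,5.4,-2,0,0,0,6],
    [0,5.4,-2,0,0,0,6],
    [0,5.4,-2,0,0,0,6],
    [0,5.4,-1.6,0,0,0,6],
    [0,5.4,-1.6,0,0,0,6],
    [0,5.4,-1.6,0,0,0,6],
    [0,5.4,-1.6,0,0,0,6],
    [0,5.4,-1.6,0,0,0,6],
    [0,0,0,0,0,0,0]
  ]
}}

```text
time: 18.65
eef_pos: [0.5268, 0.0866, 0.2142]
ee_rot: [-3.14, 0.001, 0.599]
contact_force: [-3.9, -0.3, 0.8]
gripper_width: 0.0001
grip_force: 1.3
```

Run:
```python
from lev import *
p,y=report(-1); (x,yy),ya=pose(-1,1.345,18); print(rows(p,y,(x,yy,.213),ya,1,0))
```

```text
p [0.5268 0.0866 0.2142] yaw 34.3 th 1.342 push 3.4 f [-3.9 -0.3  0.8]
[[0.0, 0.9, -2.7, 1.2, 0.0, 0.0, 0.17]]
```

{"method": "servo_tool", "body": {
  "series": [
    [0,3.6,-2.2,1,0,0,4],
    [0,3.6,-2.2,0,0,0,4],
    [0,3.6,-1.2,0,0,0,4],
    [0,1.8,-0.6,0,0,0,2],
    [0,0,0,0,0,0,0]
  ]
}}

```text
time: 19.07
eef_pos: [0.535, 0.0971, 0.2131]
ee_rot: [3.141, 0.0, 0.358]
contact_force: [-2.5, -2.7, 2.0]
gripper_width: 0.0001
grip_force: 1.8
```

{"method": "servo_tool", "body": {
  "series": [
    [0,1.8,-0.6,0,0,0,2],
    [0,1.8,-0.6,0,0,0,2],
    [0,0,0,0,0,0,0],
    [0,0,0,0,0,0,0]
  ]
}}

```text
time: 19.4
eef_pos: [0.5378, 0.0994, 0.2129]
ee_rot: [3.141, 0.0, 0.288]
contact_force: [-4.4, -3.0, 3.0]
gripper_width: 0.0002
grip_force: 2.3
```

Run:
```python
from lev import *
p,y=report(-1); (x,yy),ya=pose(-1,np.radians(34.3+18-34.3+18)*0+1.66,18); print(rows(p,y,(x,yy,.213),ya,1,0))
```

```text
p [0.5378 0.0994 0.2129] yaw 16.5 th 1.653 push 5.1 f [-4.4 -3.   3. ]
[[0.0, 0.7, -1.6, -0.1, 0.0, 0.0, 0.43]]
```

{"method": "servo_tool", "body": {
  "series": [
    [0,1.8,-0.6,-1,0,0,2],
    [0,0,0,0,0,0,0],
    [0,0,0,0,0,0,0]
  ]
}}

```text
time: 19.65
eef_pos: [0.5389, 0.1004, 0.2131]
ee_rot: [3.142, 0.001, 0.252]
contact_force: [-4.3, -3.1, 0.6]
gripper_width: 0.0003
grip_force: 2.3
```

{"method": "servo_tool", "body": {
  "series": [
    [0,1.8,-0.6,0,0,0,2],
    [0,0,0,0,0,0,0],
    [0,0,0,0,0,0,0]
  ]
}}

```text
time: 19.9
eef_pos: [0.5406, 0.1015, 0.2131]
ee_rot: [3.142, 0.001, 0.217]
contact_force: [-4.8, -3.4, 0.5]
gripper_width: -0.0002
grip_force: 2.3
```

```bash
python3 -c "
from lev import *
report(-1)"
```

```text
p [0.5406 0.1015 0.2131] yaw 12.4 th 1.724 push 5.4 f [-4.8 -3.4  0.5]
```

{"method": "servo_tool", "body": {
  "series": [
    [0,1.8,-0.6,0,0,0,2],
    [0,0,0,0,0,0,0],
    [0,0,0,0,0,0,0]
  ]
}}

```text
time: 20.15
eef_pos: [0.5419, 0.1024, 0.2131]
ee_rot: [3.142, 0.002, 0.182]
contact_force: [-5.6, -2.9, 2.1]
gripper_width: -0.0002
grip_force: 2.9
```

{"method": "servo_tool", "body": {
  "series": [
    [0,1.8,-0.6,0,0,0,2],
    [0,0,0,0,0,0,0],
    [0,0,0,0,0,0,0]
  ]
}}

```text
time: 20.4
eef_pos: [0.5435, 0.1033, 0.2131]
ee_rot: [3.141, 0.003, 0.147]
contact_force: [-6.2, -3.9, 1.7]
gripper_width: 0.0002
grip_force: 3.2
```

```bash
python3 -c "
from lev import *
report(-1)"
```

```text
p [0.5435 0.1033 0.2131] yaw 8.4 th 1.793 push 6.7 f [-6.2 -3.9  1.7]
```

{"method": "servo_tool", "body": {
  "series": [
    [0,1.8,-0.6,0,0,0,2],
    [0,0,0,0,0,0,0],
    [0,0,0,0,0,0,0]
  ]
}}

```text
time: 20.65
eef_pos: [0.545, 0.1041, 0.213]
ee_rot: [3.141, 0.003, 0.113]
contact_force: [-6.2, -3.1, 2.3]
gripper_width: 0.0003
grip_force: 3.4
```

{"method": "servo_tool", "body": {
  "series": [
    [0,1.8,-0.6,0,0,0,2],
    [0,0,0,0,0,0,0],
    [0,0,0,0,0,0,0]
  ]
}}

```text
time: 20.9
eef_pos: [0.5466, 0.1049, 0.213]
ee_rot: [3.141, 0.004, 0.078]
contact_force: [-7.0, -2.7, 2.2]
gripper_width: 0.0
grip_force: 3.7
```

Run:
```python
from lev import *
p,y=report(-1); (x,yy),ya=pose(-1,1.86,18); print(rows(p,y,(x,yy,.213),ya,1,0))
v=ctrl.read_camera('side'); cv2.imwrite('pics/c6.png',crop(v,310,130,120,90,6))
```

```text
p [0.5466 0.1049 0.213 ] yaw 4.4 th 1.863 push 7.2 f [-7.  -2.7  2.2]
[[0.0, 0.8, -1.5, 0.0, 0.0, 0.0, -0.18]]
```

View pics/c6.png

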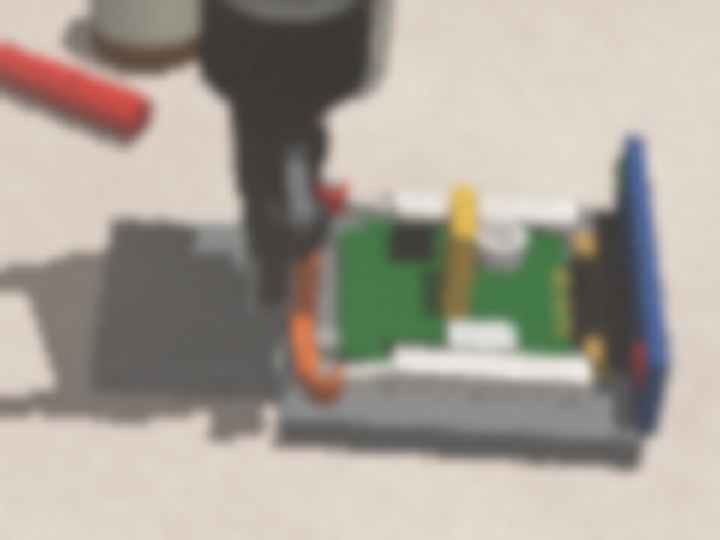

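The orange lever now lies across the trailing edge and the board sits straight between the lips. I'll switch to the left lever, pushing with the tool's +x face.

{"method": "servo_tool", "body": {
  "series": [
    [0,-6,0,0,0,0,0],
    [0,-10,0,-10,0,0,0],
    [0,0,0,-30,0,0,0],
    [0,0,0,-15,0,0,0],
    [0,0,0,0,0,0,0]
  ]
}}

```text
time: 21.37
eef_pos: [0.5344, 0.1047, 0.2733]
ee_rot: [-3.14, -0.011, 0.077]
contact_force: [1.3, 0.6, 0.3]
gripper_width: 0.0003
grip_force: 0.0
```

Run:
```python
from lev import *
p,y=report(-1); (x,yy),ya=pose(1,1.68,28); print(x,yy,ya-180)
print(rows(p,y,(x,yy,p[2]),ya-180,6,0),p[2]-.213)
```

```text
p [0.5344 0.1047 0.2733] yaw 4.4 th 1.864 push -1.3 f [1.3 0.6 0.3]
0.5397396048179735 0.17492192059379452 -30.743090418021666
[[0.0, 1.8, -11.6, -0.0, 0.0, 0.0, 5.86], [0.0, 0.6, -11.7, -0.0, 0.0, 0.0, 5.86], [0.0, -0.6, -11.7, -0.0, 0.0, 0.0, 5.86], [0.0, -1.8, -11.6, -0.0, 0.0, 0.0, 5.86], [0.0, -3.0, -11.4, -0.0, 0.0, 0.0, 5.86], [0.0, -4.1, -11.0, -0.0, 0.0, 0.0, 5.86]] 0.060266658089231234
```

{"method": "servo_tool", "body": {
  "series": [
    [0,1.8,-11.6,0,0,0,5.86],
    [0,0.6,-11.7,0,0,0,5.86],
    [0,-0.6,-11.7,0,0,0,5.86],
    [0,-1.8,-11.6,0,0,0,5.86],
    [0,-3,-11.4,0,0,0,5.86],
    [0,-4.1,-11,0,0,0,5.86],
    [0,0,0,10,0,0,0],
    [0,0,0,20,0,0,0],
    [0,0,0,20,0,0,0],
    [0,0,0,9,0,0,0],
    [0,0,0,0,0,0,0],
    [0,0,0,0,0,0,0]
  ]
}}

```text
time: 22.37
eef_pos: [0.5369, 0.1738, 0.2084]
ee_rot: [3.14, 0.001, -0.537]
contact_force: [0.4, 0.3, -0.3]
gripper_width: 0.0001
grip_force: 0.0
```

```bash
cat >> lev.py <<'E'
def rep2(th=None,off=18):  # left lever pushed by +x
    s,p,y=state(); f=np.array(s['contact_force']); a=np.radians(y)
    th0=np.radians((y-(pose(1,0,0)[1]-180)+180)%360-180)
    (x,yy),ya=pose(1,th or th0,off); print('p',p.round(4),'th',round(th0,3),'push',round(-(f[0]*np.cos(a)+f[1]*np.sin(a)),1),'lat',round(f[0]*np.sin(a)-f[1]*np.cos(a),1),rows(p,y,(x,yy,.213),ya-180,1,0))
E
python3 -c "
from lev import *
rep2()"
```

```text
p [0.5369 0.1738 0.2084] th 1.68 push -0.2 lat -0.4 [[0.0, 11.8, -2.5, -4.6, 0.0, 0.0, -0.0]]
```

{"method": "servo_tool", "body": {
  "series": [
    [0,4,-1.2,-4,0,0,0],
    [0,4,-1,0,0,0,-1],
    [0,2.5,0,0,0,0,-2],
    [0,0,0,0,0,0,0],
    [0,0,0,0,0,0,0]
  ]
}}

```text
time: 22.78
eef_pos: [0.5484, 0.1707, 0.2147]
ee_rot: [-3.14, -0.002, -0.486]
contact_force: [-0.9, 0.3, 0.1]
gripper_width: -0.0001
grip_force: 0.0
```

```bash
python3 -c "
from lev import *
rep2()"
```

```text
p [0.5484 0.1707 0.2147] th 1.73 push 1.0 lat 0.1 [[0.0, 2.8, 1.8, 1.7, 0.0, 0.0, -0.0]]
```

{"method": "servo_tool", "body": {
  "series": [
    [0,1.5,1,1,0,0,0],
    [0,1.5,0.8,0,0,0,0],
    [0,1.8,0.6,0,0,0,-2],
    [0,0,0,0,0,0,0],
    [0,0,0,0,0,0,0]
  ]
}}

```text
time: 23.2
eef_pos: [0.5503, 0.1667, 0.2126]
ee_rot: [-3.141, 0.001, -0.452]
contact_force: [-2.8, 4.2, 3.9]
gripper_width: -0.0002
grip_force: 2.3
```

{"method": "servo_tool", "body": {
  "series": [
    [0,1.8,0.6,0,0,0,-2],
    [0,0,0,0,0,0,0],
    [0,0,0,0,0,0,0]
  ]
}}

```text
time: 23.45
eef_pos: [0.5517, 0.1653, 0.2125]
ee_rot: [-3.141, 0.001, -0.417]
contact_force: [-3.2, 3.8, 3.0]
gripper_width: 0.0001
grip_force: 2.3
```

```bash
python3 -c "
from lev import *
rep2()"
```

```text
p [0.5517 0.1653 0.2125] th 1.799 push 4.4 lat -2.1 [[0.0, 1.0, -0.3, -0.5, 0.0, 0.0, -0.0]]
```

{"method": "servo_tool", "body": {
  "series": [
    [0,1.8,0.6,-0.5,0,0,-2],
    [0,0,0,0,0,0,0],
    [0,0,0,0,0,0,0]
  ]
}}

```text
time: 23.7
eef_pos: [0.5529, 0.1641, 0.2126]
ee_rot: [-3.141, 0.001, -0.382]
contact_force: [-3.1, 6.0, 1.2]
gripper_width: -0.0002
grip_force: 2.3
```

{"method": "servo_tool", "body": {
  "series": [
    [0,1.8,0.6,0,0,0,-2],
    [0,0,0,0,0,0,0],
    [0,0,0,0,0,0,0]
  ]
}}

```text
time: 23.95
eef_pos: [0.554, 0.163, 0.2125]
ee_rot: [-3.141, 0.002, -0.348]
contact_force: [-4.2, 5.6, 3.5]
gripper_width: -0.0002
grip_force: 3.1
```

```bash
python3 -c "
from lev import *
rep2()"
```

```text
p [0.554  0.163  0.2125] th 1.869 push 5.8 lat -3.8 [[0.0, 1.5, -0.1, -0.5, 0.0, 0.0, -0.0]]
```

{"method": "servo_tool", "body": {
  "series": [
    [0,1.8,0.6,0,0,0,-2],
    [0,0,0,0,0,0,0],
    [0,0,0,0,0,0,0]
  ]
}}

```text
time: 24.2
eef_pos: [0.5553, 0.162, 0.2125]
ee_rot: [-3.141, 0.003, -0.313]
contact_force: [-5.4, 5.8, 4.5]
gripper_width: -0.0
grip_force: 3.6
```

```bash
python3 -c "
from lev import *
rep2()"
```

```text
p [0.5553 0.162  0.2125] th 1.904 push 6.9 lat -3.9 [[0.0, 1.8, -0.1, -0.5, 0.0, 0.0, -0.0]]
```

{"method": "servo_tool", "body": {
  "series": [
    [0,1.8,0.4,-0.5,0,0,-2],
    [0,0,0,0,0,0,0],
    [0,0,0,0,0,0,0]
  ]
}}

```text
time: 24.45
eef_pos: [0.5564, 0.161, 0.2125]
ee_rot: [3.141, 0.004, -0.278]
contact_force: [-6.9, 7.2, 2.8]
gripper_width: -0.0002
grip_force: 3.8
```

```bash
python3 -c "
from lev import *
rep2()"
```

```text
p [0.5564 0.161  0.2125] th 1.939 push 8.6 lat -5.0 [[0.0, 2.2, 0.1, -0.5, 0.0, 0.0, -0.0]]
```

{"method": "servo_tool", "body": {
  "series": [
    [0,1.8,0.4,-0.5,0,0,-2],
    [0,0,0,0,0,0,0],
    [0,0,0,0,0,0,0]
  ]
}}

```text
time: 24.7
eef_pos: [0.5576, 0.1602, 0.2126]
ee_rot: [3.141, 0.005, -0.243]
contact_force: [-6.4, 7.0, 1.1]
gripper_width: 0.0002
grip_force: 4.1
```

```bash
python3 -c "
from lev import *
rep2()"
```

```text
p [0.5576 0.1602 0.2126] th 1.974 push 7.9 lat -5.3 [[0.0, 2.6, 0.3, -0.4, 0.0, 0.0, 0.0]]
```

{"method": "servo_tool", "body": {
  "series": [
    [0,1.8,-0.6,-0.5,0,0,-2],
    [0,0,0,0,0,0,0],
    [0,0,0,0,0,0,0]
  ]
}}

```text
time: 24.95
eef_pos: [0.5587, 0.1598, 0.2126]
ee_rot: [3.139, 0.008, -0.208]
contact_force: [-8.3, 4.8, 2.5]
gripper_width: -0.0001
grip_force: 4.8
```

```bash
python3 -c "
from lev import *
rep2()"
```

```text
p [0.5587 0.1598 0.2126] th 2.009 push 9.1 lat -3.0 [[0.0, 3.1, 0.8, -0.4, 0.0, 0.0, 0.0]]
```

{"method": "servo_tool", "body": {
  "series": [
    [0,-6,0,0,0,0,0],
    [0,-10,0,-10,0,0,0],
    [0,0,0,-30,0,0,0],
    [0,0,0,-15,0,0,0],
    [0,0,0,0,0,0,0]
  ]
}}

```text
time: 25.37
eef_pos: [0.5478, 0.163, 0.2736]
ee_rot: [-3.139, -0.009, -0.207]
contact_force: [0.8, 0.6, 0.7]
gripper_width: 0.0
grip_force: 0.0
```

Run:
```python
from lev import *
p,y=report(-1); (x,yy),ya=pose(-1,1.84,28); print(x,yy,ya)
print(rows(p,y,(x,yy,p[2]),ya,5,0),p[2]-.213)
```

```text
p [0.5478 0.163  0.2736] yaw -11.9 th 2.148 push -0.7 f [0.8 0.6 0.7]
0.5363790938726782 0.10502762832958303 5.7757656959285555
[[0.0, 0.1, 11.8, -0.0, 0.0, 0.0, -3.53], [0.0, -0.6, 11.8, -0.0, 0.0, 0.0, -3.53], [0.0, -1.3, 11.8, -0.0, 0.0, 0.0, -3.53], [0.0, -2.0, 11.6, -0.0, 0.0, 0.0, -3.53], [0.0, -2.7, 11.5, -0.0, 0.0, 0.0, -3.53]] 0.06062527216080024
```

{"method": "servo_tool", "body": {
  "series": [
    [0,0.1,11.8,0,0,0,-3.53],
    [0,-0.6,11.8,0,0,0,-3.53],
    [0,-1.3,11.8,0,0,0,-3.53],
    [0,-2,11.6,0,0,0,-3.53],
    [0,-2.7,11.5,0,0,0,-3.53],
    [0,0,0,10,0,0,0],
    [0,0,0,20,0,0,0],
    [0,0,0,16,0,0,0],
    [0,0,0,9,0,0,0],
    [0,0,0,0,0,0,0],
    [0,0,0,0,0,0,0]
  ]
}}

```text
time: 26.28
eef_pos: [0.5339, 0.1051, 0.2132]
ee_rot: [3.141, 0.002, 0.101]
contact_force: [-0.4, 0.4, -0.3]
gripper_width: 0.0001
grip_force: 0.0
```

```bash
cat >> lev.py <<'E'
def rep3(th=None,off=18):  # right lever
    s,p,y=state(); f=np.array(s['contact_force']); a=np.radians(y)
    th0=np.radians(-((y-pose(-1,0,0)[1]+180)%360-180))
    (x,yy),ya=pose(-1,th or th0,off); print('p',p.round(4),'th',round(th0,3),'push',round(-(f[0]*np.cos(a)+f[1]*np.sin(a)),1),'lat',round(f[0]*np.sin(a)-f[1]*np.cos(a),1),rows(p,y,(x,yy,.213),ya,1,0))
E
python3 -c "
from lev import *
rep3()"
```

```text
p [0.5339 0.1051 0.2132] th 1.84 push 0.3 lat -0.4 [[0.0, 12.4, 0.3, 0.2, 0.0, 0.0, -0.0]]
```

{"method": "servo_tool", "body": {
  "series": [
    [0,4,0,0,0,0,0],
    [0,4,0,0,0,0,0],
    [0,3,0,0,0,0,1],
    [0,2,0,0,0,0,1],
    [0,0,0,0,0,0,0],
    [0,0,0,0,0,0,0]
  ]
}}

```text
time: 26.78
eef_pos: [0.5472, 0.1065, 0.2147]
ee_rot: [-3.141, 0.0, 0.066]
contact_force: [-2.4, 1.3, 3.2]
gripper_width: -0.0001
grip_force: 1.4
```

{"method": "servo_tool", "body": {
  "series": [
    [0,1.8,-0.2,0,0,0,2],
    [0,0,0,0,0,0,0],
    [0,0,0,0,0,0,0]
  ]
}}

```text
time: 27.03
eef_pos: [0.5486, 0.1068, 0.2144]
ee_rot: [-3.141, 0.001, 0.032]
contact_force: [-5.0, 1.8, 3.1]
gripper_width: -0.0003
grip_force: 2.4
```

```bash
python3 -c "
from lev import *
rep3()"
```

```text
p [0.5486 0.1068 0.2144] th 1.909 push 4.9 lat -1.9 [[0.0, 1.2, -0.7, 1.4, 0.0, 0.0, -0.0]]
```

{"method": "servo_tool", "body": {
  "series": [
    [0,1.8,-0.5,0,0,0,2],
    [0,0,0,0,0,0,0],
    [0,0,0,0,0,0,0]
  ]
}}

```text
time: 27.28
eef_pos: [0.55, 0.1074, 0.2143]
ee_rot: [-3.141, 0.002, -0.003]
contact_force: [-5.7, 2.0, 4.0]
gripper_width: -0.0001
grip_force: 2.9
```

{"method": "servo_tool", "body": {
  "series": [
    [0,1.8,-0.5,0,0,0,2],
    [0,0,0,0,0,0,0],
    [0,0,0,0,0,0,0]
  ]
}}

```text
time: 27.53
eef_pos: [0.5514, 0.1079, 0.2143]
ee_rot: [-3.141, 0.004, -0.038]
contact_force: [-8.4, 2.8, 6.0]
gripper_width: 0.0002
grip_force: 4.1
```

```bash
python3 -c "
from lev import *
rep3()"
```

```text
p [0.5514 0.1079 0.2143] th 1.979 push 8.5 lat -2.5 [[0.0, 1.9, -0.9, 1.3, 0.0, 0.0, -0.0]]
```

{"method": "servo_tool", "body": {
  "series": [
    [0,1.8,-0.5,0,0,0,2],
    [0,0,0,0,0,0,0],
    [0,0,0,0,0,0,0]
  ]
}}

```text
time: 27.78
eef_pos: [0.5528, 0.1085, 0.2143]
ee_rot: [-3.142, 0.005, -0.073]
contact_force: [-9.2, 2.3, 7.6]
gripper_width: -0.0005
grip_force: 4.9
```

```bash
python3 -c "
from lev import *
rep3()"
```

```text
p [0.5528 0.1085 0.2143] th 2.014 push 9.4 lat -1.7 [[0.0, 2.2, -1.0, 1.3, 0.0, 0.0, -0.0]]
```

{"method": "servo_tool", "body": {
  "series": [
    [0,1.8,-0.5,-1.2,0,0,2],
    [0,0,0,0,0,0,0],
    [0,0,0,0,0,0,0]
  ]
}}

```text
time: 28.03
eef_pos: [0.5539, 0.1088, 0.2144]
ee_rot: [3.141, 0.007, -0.108]
contact_force: [-9.8, 4.4, 4.7]
gripper_width: -0.0002
grip_force: 4.9
```

```bash
python3 -c "
from lev import *
rep3()"
```

```text
p [0.5539 0.1088 0.2144] th 2.049 push 10.2 lat -3.3 [[0.0, 2.9, -1.2, 1.4, 0.0, 0.0, -0.0]]
```

{"method": "servo_tool", "body": {
  "series": [
    [0,1.2,-0.4,0,0,0,1],
    [0,0,0,0,0,0,0],
    [0,0,0,0,0,0,0]
  ]
}}

```text
time: 28.28
eef_pos: [0.555, 0.1091, 0.2144]
ee_rot: [3.141, 0.008, -0.126]
contact_force: [-9.6, 3.5, 4.3]
gripper_width: -0.0
grip_force: 5.3
```

```bash
python3 -c "
from lev import *
rep3()"
```

```text
p [0.555  0.1091 0.2144] th 2.066 push 10.0 lat -2.3 [[0.0, 2.7, -1.2, 1.4, 0.0, 0.0, -0.0]]
```

{"method": "servo_tool", "body": {
  "series": [
    [0,1.2,-0.2,-0.5,0,0,1],
    [0,0,0,0,0,0,0],
    [0,0,0,0,0,0,0]
  ]
}}

```text
time: 28.53
eef_pos: [0.5556, 0.1093, 0.2144]
ee_rot: [3.141, 0.009, -0.143]
contact_force: [-11.0, 4.0, 4.0]
gripper_width: 0.0
grip_force: 6.1
```

{"method": "servo_tool", "body": {
  "series": [
    [0,1.2,-0.2,0,0,0,1],
    [0,0,0,0,0,0,0],
    [0,0,0,0,0,0,0]
  ]
}}

```text
time: 28.78
eef_pos: [0.5562, 0.1095, 0.2144]
ee_rot: [3.141, 0.011, -0.161]
contact_force: [-14.3, 4.4, 6.3]
gripper_width: 0.0
grip_force: 7.4
```

```bash
python3 -c "
from lev import *
rep3()"
```

```text
p [0.5562 0.1095 0.2144] th 2.102 push 14.8 lat -2.0 [[0.0, 3.3, -1.4, 1.4, 0.0, 0.0, -0.0]]
```

{"method": "servo_tool", "body": {
  "series": [
    [0,-4,0,0,0,0,0],
    [0,-14,0,-10,0,0,0],
    [0,0,0,-30,0,0,0],
    [0,0,0,-15,0,0,0],
    [0,0,0,0,0,0,0],
    [0,0,0,0,0,0,0]
  ]
}}

```text
time: 29.28
eef_pos: [0.5433, 0.1116, 0.2726]
ee_rot: [-3.14, -0.005, -0.16]
contact_force: [-0.7, -1.1, -0.1]
gripper_width: 0.0001
grip_force: 0.0
```

Run:
```python
from lev import *
p,y=report(-1); (x,yy),ya=pose(1,1.95,30); ya=-14; print(x,yy,ya)
print(rows(p,y,(x,yy,p[2]),ya,4,0),p[2]-.213)
```

```text
p [0.5433 0.1116 0.2726] yaw -9.2 th 2.101 push 0.5 f [-0.7 -1.1 -0.1]
0.5474013071848579 0.1631875325091086 -14
[[0.0, -1.0, -12.9, -0.0, 0.0, 0.0, 1.2], [0.0, -1.3, -12.9, -0.0, 0.0, 0.0, 1.2], [0.0, -1.6, -12.8, -0.0, 0.0, 0.0, 1.2], [0.0, -1.9, -12.8, -0.0, 0.0, 0.0, 1.2]] 0.05960810497760141
```

{"method": "servo_tool", "body": {
  "series": [
    [0,-1,-12.9,0,0,0,1.2],
    [0,-1.3,-12.9,0,0,0,1.2],
    [0,-1.6,-12.8,0,0,0,1.2],
    [0,-1.9,-12.8,0,0,0,1.2],
    [0,0,0,10,0,0,0],
    [0,0,0,20,0,0,0],
    [0,0,0,18,0,0,0],
    [0,0,0,9,0,0,0],
    [0,0,0,0,0,0,0],
    [0,3,0,0,0,0,0],
    [0,3,0,0,0,0,0],
    [0,0,0,0,0,0,0]
  ]
}}

```text
time: 30.28
eef_pos: [0.5535, 0.1616, 0.2154]
ee_rot: [-3.14, -0.003, -0.245]
contact_force: [1.1, 0.2, -0.3]
gripper_width: 0.0002
grip_force: 0.0
```

{"method": "servo_tool", "body": {
  "series": [
    [0,3,0,0,0,0,0],
    [0,3,0,0,0,0,0],
    [0,2,0,0,0,0,0],
    [0,0,0,0,0,0,0],
    [0,0,0,0,0,0,0]
  ]
}}

```text
time: 30.7
eef_pos: [0.5597, 0.16, 0.2144]
ee_rot: [-3.142, 0.001, -0.244]
contact_force: [-4.6, 1.2, 3.7]
gripper_width: 0.0001
grip_force: 2.0
```

{"method": "servo_tool", "body": {
  "series": [
    [0,1.5,0.2,0,0,0,-1],
    [0,1.5,0.2,0,0,0,-1],
    [0,0,0,0,0,0,0],
    [0,0,0,0,0,0,0]
  ]
}}

```text
time: 31.03
eef_pos: [0.5613, 0.1591, 0.2142]
ee_rot: [3.141, 0.004, -0.209]
contact_force: [-8.2, 1.5, 7.4]
gripper_width: 0.0001
grip_force: 4.6
```

```bash
python3 -c "
from lev import *
rep2()"
```

```text
p [0.5613 0.1591 0.2142] th 2.007 push 8.3 lat 0.2 [[0.0, 0.4, 0.7, 1.2, 0.0, 0.0, -0.0]]
```

{"method": "servo_tool", "body": {
  "series": [
    [0,1.5,0.2,-1.5,0,0,-1],
    [0,0,0,0,0,0,0],
    [0,0,0,0,0,0,0]
  ]
}}

```text
time: 31.28
eef_pos: [0.5618, 0.1588, 0.2143]
ee_rot: [3.141, 0.007, -0.192]
contact_force: [-8.8, 4.5, 3.1]
gripper_width: -0.0001
grip_force: 4.7
```

{"method": "servo_tool", "body": {
  "series": [
    [0,1.2,0.2,0,0,0,-1],
    [0,0,0,0,0,0,0],
    [0,0,0,0,0,0,0]
  ]
}}

```text
time: 31.53
eef_pos: [0.5625, 0.1584, 0.2143]
ee_rot: [3.141, 0.008, -0.174]
contact_force: [-10.7, 3.2, 3.7]
gripper_width: -0.0004
grip_force: 5.7
```

{"method": "servo_tool", "body": {
  "series": [
    [0,1.2,0.2,0,0,0,-1],
    [0,0,0,0,0,0,0],
    [0,0,0,0,0,0,0]
  ]
}}

```text
time: 31.78
eef_pos: [0.5631, 0.1581, 0.2142]
ee_rot: [3.14, 0.01, -0.157]
contact_force: [-13.5, 4.5, 7.2]
gripper_width: -0.0001
grip_force: 6.9
```

```bash
python3 -c "
from lev import *
rep2()"
```

```text
p [0.5631 0.1581 0.2142] th 2.06 push 14.0 lat -2.3 [[0.0, 1.1, 1.0, 1.2, 0.0, 0.0, -0.0]]
```

{"method": "servo_tool", "body": {
  "series": [
    [0,0.9,0,0,0,0,0],
    [0,0,0,0,0,0,0],
    [0,0,0,0,0,0,0]
  ]
}}

```text
time: 32.03
eef_pos: [0.5635, 0.1581, 0.2142]
ee_rot: [3.14, 0.011, -0.157]
contact_force: [-14.7, 5.2, 8.2]
gripper_width: 0.0003
grip_force: 7.9
```

```bash
python3 -c "
from lev import *
rep2()"
```

```text
p [0.5635 0.1581 0.2142] th 2.06 push 15.3 lat -2.9 [[0.0, 0.6, 1.0, 1.2, 0.0, 0.0, 0.0]]
```

{"method": "servo_tool", "body": {
  "series": [
    [0,0.4,0,0,0,0,0],
    [0,0,0,0,0,0,0],
    [0,-4,0,0,0,0,0],
    [0,-14,0,-10,0,0,0],
    [0,0,0,-30,0,0,0],
    [0,0,0,-15,0,0,0],
    [0,0,0,0,0,0,0],
    [0,0,0,0,0,0,0]
  ]
}}

```text
time: 32.7
eef_pos: [0.5509, 0.1601, 0.272]
ee_rot: [-3.14, -0.004, -0.157]
contact_force: [0.7, 0.3, -1.0]
gripper_width: 0.0003
grip_force: 0.0
```

Run:
```python
from lev import *
p,y=report(-1); (x,yy),ya=(.5433,.1112),-9; print(rows(p,y,(x,yy,p[2]),ya,4,0),p[2]-.214)
```

```text
p [0.5509 0.1601 0.272 ] yaw -9.0 th 2.097 push -0.6 f [ 0.7  0.3 -1. ]
[[0.0, 0.0, 12.4, -0.0, 0.0, 0.0, 0.01], [0.0, 0.0, 12.4, -0.0, 0.0, 0.0, 0.01], [0.0, 0.0, 12.4, -0.0, 0.0, 0.0, 0.01], [0.0, 0.0, 12.4, -0.0, 0.0, 0.0, 0.01]] 0.05798210753174057
```

{"method": "servo_tool", "body": {
  "series": [
    [0,0,12.4,0,0,0,0],
    [0,0,12.4,0,0,0,0],
    [0,0,12.4,0,0,0,0],
    [0,0,12.4,0,0,0,0],
    [0,0,0,20,0,0,0],
    [0,0,0,20,0,0,0],
    [0,0,0,15,0,0,0],
    [0,0,0,0,0,0,0],
    [0,3,0,0,0,0,0],
    [0,3,0,0,0,0,0],
    [0,3,0,0,0,0,0],
    [0,0,0,0,0,0,0]
  ]
}}

```text
time: 33.7
eef_pos: [0.5526, 0.1095, 0.2172]
ee_rot: [-3.141, -0.003, -0.157]
contact_force: [-0.6, -0.6, 0.1]
gripper_width: -0.0001
grip_force: 0.0
```

{"method": "servo_tool", "body": {
  "series": [
    [0,1.5,0,0,0,0,0],
    [0,1.5,0,0,0,0,0],
    [0,0,0,0,0,0,0],
    [0,0,0,0,0,0,0]
  ]
}}

```text
time: 34.03
eef_pos: [0.5537, 0.1094, 0.2157]
ee_rot: [-3.141, 0.001, -0.157]
contact_force: [-2.9, 0.4, 2.4]
gripper_width: -0.0
grip_force: 1.6
```

```bash
python3 -c "
from lev import *
rep3()"
```

```text
p [0.5537 0.1094 0.2157] th 2.098 push 3.0 lat 0.1 [[0.0, 5.6, -1.8, 2.7, 0.0, 0.0, 0.0]]
```

{"method": "servo_tool", "body": {
  "series": [
    [0,1.5,0,0,0,0,0],
    [0,1,0,0,0,0,0],
    [0,0,0,0,0,0,0],
    [0,0,0,0,0,0,0]
  ]
}}

```text
time: 34.37
eef_pos: [0.5548, 0.1094, 0.2155]
ee_rot: [3.141, 0.005, -0.157]
contact_force: [-10.2, 2.1, 8.3]
gripper_width: -0.0004
grip_force: 4.9
```

{"method": "servo_tool", "body": {
  "series": [
    [0,1,0,0,0,0,0],
    [0,0,0,0,0,0,0],
    [0,0,0,0,0,0,0]
  ]
}}

```text
time: 34.62
eef_pos: [0.5552, 0.1093, 0.2154]
ee_rot: [3.141, 0.007, -0.157]
contact_force: [-12.1, 4.0, 10.7]
gripper_width: -0.0
grip_force: 6.0
```

```bash
python3 -c "
from lev import *
rep3()"
```

```text
p [0.5552 0.1093 0.2154] th 2.098 push 12.6 lat -2.1 [[0.0, 4.0, -1.6, 2.4, 0.0, 0.0, -0.0]]
```

{"method": "servo_tool", "body": {
  "series": [
    [0,1,0,-2,0,0,0],
    [0,0,0,0,0,0,0],
    [0,0,0,0,0,0,0]
  ]
}}

```text
time: 34.87
eef_pos: [0.5555, 0.1091, 0.2158]
ee_rot: [3.141, 0.009, -0.157]
contact_force: [-9.2, 4.9, 4.1]
gripper_width: 0.0
grip_force: 5.1
```

{"method": "servo_tool", "body": {
  "series": [
    [0,0.5,0,0,0,0,0],
    [0,0,0,0,0,0,0],
    [0,0,0,0,0,0,0]
  ]
}}

```text
time: 35.12
eef_pos: [0.5557, 0.1092, 0.2158]
ee_rot: [3.141, 0.01, -0.157]
contact_force: [-11.5, 5.0, 4.1]
gripper_width: 0.0001
grip_force: 5.8
```

```bash
python3 -c "
from lev import *
rep3()"
```

```text
p [0.5557 0.1092 0.2158] th 2.098 push 12.1 lat -3.2 [[0.0, 3.6, -1.7, 2.8, 0.0, 0.0, -0.0]]
```

{"method": "servo_tool", "body": {
  "series": [
    [0,1,0,0,0,0,0],
    [0,0,0,0,0,0,0],
    [0,0,0,0,0,0,0]
  ]
}}

```text
time: 35.37
eef_pos: [0.5562, 0.1091, 0.2158]
ee_rot: [3.141, 0.011, -0.157]
contact_force: [-12.7, 5.1, 5.7]
gripper_width: -0.0004
grip_force: 6.9
```

{"method": "servo_tool", "body": {
  "series": [
    [0,0.6,0,0,0,0,0],
    [0,0,0,0,0,0,0],
    [0,0,0,0,0,0,0]
  ]
}}

```text
time: 35.62
eef_pos: [0.5565, 0.1091, 0.2157]
ee_rot: [3.141, 0.012, -0.157]
contact_force: [-14.6, 6.1, 6.3]
gripper_width: 0.0002
grip_force: 7.6
```

```bash
python3 -c "
from lev import *
rep3()"
```

```text
p [0.5565 0.1091 0.2157] th 2.098 push 15.4 lat -3.7 [[0.0, 2.8, -1.6, 2.7, 0.0, 0.0, -0.0]]
```

{"method": "servo_tool", "body": {
  "series": [
    [0,-4,0,0,0,0,0],
    [0,-14,0,-10,0,0,0],
    [0,0,0,-35,0,0,0],
    [0,0,0,-40,0,0,0],
    [0,0,20,-20,0,0,0],
    [0,-5,35,0,0,0,0],
    [0,-5,35,0,0,0,0],
    [0,-5,35,0,0,0,0],
    [0,-5,35,0,0,0,0],
    [0,-5,35,0,0,0,0],
    [0,0,20,0,0,0,0],
    [0,0,0,0,0,0,0]
  ]
}}

```text
time: 36.62
eef_pos: [0.4839, -0.1008, 0.3229]
ee_rot: [3.139, -0.002, -0.161]
contact_force: [0.5, 0.3, -0.8]
gripper_width: 0.0001
grip_force: 0.0
```

Run:
```python
from h import *
t=ctrl.read_camera('top'); v=ctrl.read_camera('side')
cv2.imwrite('pics/c7.png',np.hstack([crop(t,225,90,85,105,5),cv2.copyMakeBorder(crop(v,340,150,90,75,4),0,225,0,0,cv2.BORDER_CONSTANT)]))
```

```text
(no output)
```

View pics/c7.png

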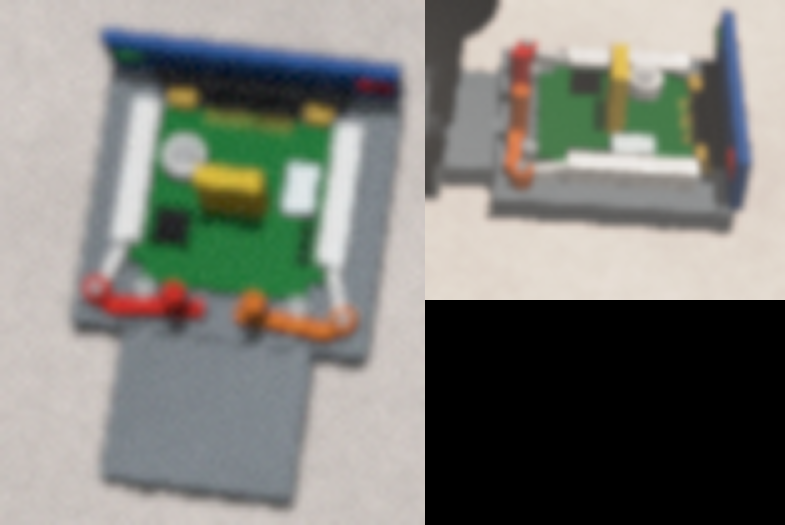

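The board's leading edge lies on both brass stops (crop 182,97 and 320,113). Both levers are closed evenly and the arm is clear.

```bash
python3 -c "
from rig import ctrl
print(ctrl.sign_off())"
```

```text
the job is handed in; nothing more can be done
None
```

The green board is in the tray, sensor side left and resting on both stops in the last picture; I pushed each lever to about 15–16 N, left both closed with the arm clear, and handed the job in at about 37 s of the 72 s allowed.

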